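# Clear the florist's bench

### The arm

A 7-joint arm with a two-finger parallel gripper is mounted at the origin on the work surface. World frame = base frame: x ahead of the robot, y to its left, z up, the work surface at z = 0. Lengths are in mm, angles in rad, forces in N, time in s.
With the tool pointing down it reaches from about 425 to 1025 mm from the base axis. Payload 3.6 kg.
Tool frame: the origin (TCP) lies where the fingers leave the gripper's body, on its centre line; the fingertips stand 73 mm ahead of it and the grasp point (between the pads) lies 54 mm ahead of it; x points along the fingers, y is the direction in which the jaws open and shut, and the axes are right-handed (so a half turn about x gives the same grasp; the last joint's range is limited). The gripper opens to 85 mm and grips with 20 to 120 N. Pads are 22 mm wide; open, the fingers measure 114 mm over their backs; the gripper's body (76 mm by 85 mm) begins 54 mm behind the grasp point. The pads swing forward as they close: fully open they stand 13 mm farther back than shut.
Start: joints at [1.056, 0.591, 0.048, 1.609, -0.033, 0.943, -0.034], TCP at [296.159, -661.755, 303.902] pointing down, gripper open.
Joint ranges: [-2.69, 2.69], [-0.47, 2.24], [-1.27, 1.36], [0.19, 2.51], [-1.53, 4.68], [0.08, 2.07], [-3.09, 3.09]. Speed limits (rad/s): [2.57, 2.57, 3.14, 3.14, 3.14, 3.14, 3.14].

### API

Orientations are given as a 3x3 rotation matrix whose columns are the frame's x, y, z axes.
In Python, from plant import manip gives the robot as it stands. The module is installed in compiled form; this text tells all that it offers.
- The arm moves only by the tool move_arm, never from a script. Its arguments are lists of equal length, an entry for each row: "twist": the turn, a rotation vector about the tool's x, y, z in rad, a list of three; "slide": the shift along the tool's x, y, z in cm, a list of three; "claw": the finger opening in cm, from 0 to 8.54. In form: {"twist": [[wx, wy, wz], ...], "slide": [[x, y, z], ...], "claw": [claw, ...]}. A call has 1 to 12 rows; each row shifts and turns the commanded pose from where the row before left it, along the tool's axes as they then stand; what a row does not reach is not made up. A row lasts 1/12 s, in which the tool goes at most 41.7 mm and 7.16 degrees, less where a joint would pass 70% of its speed; a pose out of reach is approached as far as the arm can. A call is refused whole if a number of a shift passes 4.17 or a number of a turn 0.125, either way. A call with a gripper value outside its range is refused whole. The fingers move at their own pace and stop on an object; "force" is the grip in N (left out, the last holds). Time passes only in rows, so rows that do not move let the fingers close. It gives the time, the measured TCP pose, the force and the opening at its end, in the units of the state.
- manip.get_state(): the state, without advancing time (a new reading comes with each control period).
- manip.grab_frame(name): name is "scene" or "top"; returns (picture, depth): 420x560x3 uint8, blue, green, red; 420x560 float32, mm along the optical axis (not along the pixel's ray), 0 where there is no reading.
- manip.camera_info(name): a dict with "fx", "fy", "cx", "cy" (pixels), "pose" (4x4, takes a point from camera to world coordinates). Camera axes: x right, y down, z forward; pixel columns grow to the right and rows downward; lengths in mm; the calibration is good to about 2 mm. A picture is of the moment at which its call begins. camera_info takes no time and is no camera call.
- manip.job_done(): hands the job in, once; it reports no verdict.
Trained networks look in the newest picture that a camera, given by its name, has taken for a name from the list of things; names that differ only in an ending like _2 or _b are one class to them, and where a whole thing is asked for, a point or a joint stands for the part that bears it (a point fixed in the world has none). Each returns a list of dicts, best first, with "conf" (0 to 1); they miss things now and then, are a little off and sometimes report something else, mostly with a low value. They report only what shows in the picture. A call takes as long as a camera call. They do not tell look-alikes from the thing itself.
- manip.outline_of(camera, query): "mask" (420x560 bool, what is visible of it) and "uv" ([column, row] in pixels, amid what is visible of it).
- manip.mark_of(camera, query): "uv" ([column, row] in pixels: a listed point, or the origin of a listed thing).
The state is a dict: "t": time; "joint_pos": joint angles; "joint_vel": joint speeds; "tau": joint torques, N m; "tool_pos": TCP position; "ee_rot": TCP orientation; "ft_force": force on the tool from outside, world axes, zero at the start; "torque": the same for the moment, N m; "opening": finger opening in mm.
Only numpy, scipy, OpenCV 4.12 (cv2) and the standard library are available. Lean on these libraries where they do the work, as an engineer would, in place of code of your own. Each camera call takes 0.05 s, during which the arm holds its last target.

### The job

Tidy the florist's bench: hang every wooden posy caddy by its handle on the stand, one to a peg on any of the pegs, with the peg through the window under the handle so that the caddy hangs upright and free. Put every branch offcut into the open cardboard waste carton. Leave the other things on the bench where they are.

Things in the scene. Friction and masses are not known exactly. Their poses are not given: they have to be found in the camera images.
- caddy0: Posy caddy (3 or 4 of 4 alike are present): empty pale wooden tray 64 (x) by 90 (y) by 45 mm high, about 160 g; end boards 28 mm wide (x), 7 mm thick, rise at its y ends to 130 mm; between them, along y, a handle board 14 mm thick (x), 24 mm tall, 106 to 130 mm above the foot. Starts standing on the bench. Origin: centre of the underside, z up. The same after half a turn.
- bar0 (a point): Middle of the underside of caddy0's handle board, 106 mm above the caddy's origin, axes as the caddy's. This rests on the peg. Below it is a window 61 mm high (down to the tray's rim), 76 mm wide, open along x, for the peg to pass through.
- offcut0: Branch offcut (3 or 4 of 4 alike are present): dark brown rigid round stick, 26 mm thick, 84 mm long along its own x, about 35 g, with a 10 mm thick twig stub reaching out sideways to 33 mm from the axis, 26 mm from the middle on the +x side. Origin: on the axis at mid-length (13 mm above the bench when lying).
- caddy1: Posy caddy (3 or 4 of 4 alike are present): empty pale wooden tray 64 (x) by 90 (y) by 45 mm high, about 160 g; end boards 28 mm wide (x), 7 mm thick, rise at its y ends to 130 mm; between them, along y, a handle board 14 mm thick (x), 24 mm tall, 106 to 130 mm above the foot. Starts standing on the bench. Origin: centre of the underside, z up. The same after half a turn.
- bar1 (a point): Middle of the underside of caddy1's handle board, 106 mm above the caddy's origin, axes as the caddy's. This rests on the peg. Below it is a window 61 mm high (down to the tray's rim), 76 mm wide, open along x, for the peg to pass through.
- offcut1: Branch offcut (3 or 4 of 4 alike are present): dark brown rigid round stick, 26 mm thick, 84 mm long along its own x, about 35 g, with a 10 mm thick twig stub reaching out sideways to 33 mm from the axis, 26 mm from the middle on the +x side. Origin: on the axis at mid-length (13 mm above the bench when lying).
- caddy2: Posy caddy (3 or 4 of 4 alike are present): empty pale wooden tray 64 (x) by 90 (y) by 45 mm high, about 160 g; end boards 28 mm wide (x), 7 mm thick, rise at its y ends to 130 mm; between them, along y, a handle board 14 mm thick (x), 24 mm tall, 106 to 130 mm above the foot. Starts standing on the bench. Origin: centre of the underside, z up. The same after half a turn.
- bar2 (a point): Middle of the underside of caddy2's handle board, 106 mm above the caddy's origin, axes as the caddy's. This rests on the peg. Below it is a window 61 mm high (down to the tray's rim), 76 mm wide, open along x, for the peg to pass through.
- offcut2: Branch offcut (3 or 4 of 4 alike are present): dark brown rigid round stick, 26 mm thick, 84 mm long along its own x, about 35 g, with a 10 mm thick twig stub reaching out sideways to 33 mm from the axis, 26 mm from the middle on the +x side. Origin: on the axis at mid-length (13 mm above the bench when lying).
- caddy3: Posy caddy (3 or 4 of 4 alike are present): empty pale wooden tray 64 (x) by 90 (y) by 45 mm high, about 160 g; end boards 28 mm wide (x), 7 mm thick, rise at its y ends to 130 mm; between them, along y, a handle board 14 mm thick (x), 24 mm tall, 106 to 130 mm above the foot. Starts standing on the bench. Origin: centre of the underside, z up. The same after half a turn.
- bar3 (a point): Middle of the underside of caddy3's handle board, 106 mm above the caddy's origin, axes as the caddy's. This rests on the peg. Below it is a window 61 mm high (down to the tray's rim), 76 mm wide, open along x, for the peg to pass through.
- offcut3: Branch offcut (3 or 4 of 4 alike are present): dark brown rigid round stick, 26 mm thick, 84 mm long along its own x, about 35 g, with a 10 mm thick twig stub reaching out sideways to 33 mm from the axis, 26 mm from the middle on the +x side. Origin: on the axis at mid-length (13 mm above the bench when lying).
- peg0 (a point): Stand's peg: top of the peg at mid-length, 225 mm above the bench; axes as the stand's: the peg points to -x of this frame, z up. A 14 mm thick steel rod, rising 6 degrees towards its tip; the upturned tip ends 56 mm from this point towards -x and 16 mm higher; the rail's face is 44 mm from this point towards +x.
- peg1 (a point): Stand's peg: top of the peg at mid-length, 225 mm above the bench; axes as the stand's: the peg points to -x of this frame, z up. A 14 mm thick steel rod, rising 6 degrees towards its tip; the upturned tip ends 56 mm from this point towards -x and 16 mm higher; the rail's face is 44 mm from this point towards +x.
- peg2 (a point): Stand's peg: top of the peg at mid-length, 225 mm above the bench; axes as the stand's: the peg points to -x of this frame, z up. A 14 mm thick steel rod, rising 6 degrees towards its tip; the upturned tip ends 56 mm from this point towards -x and 16 mm higher; the rail's face is 44 mm from this point towards +x.
- peg3 (a point): Stand's peg: top of the peg at mid-length, 225 mm above the bench; axes as the stand's: the peg points to -x of this frame, z up. A 14 mm thick steel rod, rising 6 degrees towards its tip; the upturned tip ends 56 mm from this point towards -x and 16 mm higher; the rail's face is 44 mm from this point towards +x.
- stand: Fixed dark wooden stand: a level rail 40 mm high along y, its top 242 mm above the bench, between two posts at y = +-235 mm (255 mm high), with four like bare steel pegs 125 mm apart (peg0 at +y, y = 187.5, to peg3) that point to -x, towards the robot. Each peg has room for one caddy. Origin: on the bench under the middle of the rail.
- carton: Open waste carton of brown cardboard, empty, fixed: 180 by 180 mm outside, 100 mm high, walls and floor 5 mm. Stands on the left or the right of the bench; on the other side is a black crate full of rolls. Origin: centre of the underside, z up.
- spool: Ribbon spool, 72 mm across, 32 mm high, lying flat among the caddies and offcuts. Not part of the job; leave it where it is. Origin: under its middle.
- spool2: Ribbon spool, 72 mm across, 32 mm high, far right on the bench. Not part of the job; leave it where it is. Origin: under its middle.
- jar: Green jar, 64 mm across, 75 mm high, left of the stand. Not part of the job; leave it where it is. Origin: under its middle.
- mug: White mug, 76 mm across, 85 mm high, right of the stand. Not part of the job; leave it where it is. Origin: under its middle.
- twine: Cork-coloured reel, 90 mm across, 40 mm high, with a 56 mm hole, far left on the bench. Not part of the job; leave it where it is. Origin: under its middle.
Mind the look-alikes: they are no part of the job. Leave any purple look-alike of the caddy2 alone. Leave any pink look-alike of the offcut1 alone.

How it is judged:
By the outcome, as a careful person would: the job done as asked, in the order asked, and still so for the second after the job is handed in, with the robot touching nothing.
Of caddy0, caddy1, caddy2, caddy3 only 3 to 4 are there at a start; the rules pass over those that are not, and their reading is None.
Of offcut0, offcut1, offcut2, offcut3 only 3 to 4 are there at a start; the rules pass over those that are not, and their reading is None.
At some moment in a run one of offcut0, offcut1, offcut2, offcut3 may be knocked a few centimetres aside while the robot is not near it.
It also fails if it takes over 210 s, if anything falls off the work surface, if the arm or the gripper's body presses on something with over 40 N, if the wrist force passes 120 N, or if a joint passes its speed limit or range.

## Working session

There is one attempt and no reset: what is moved stays moved. The work goes in short steps, Python scripts to look and compute and a tool call to move; the robot and the scene stay as the last step left them, time stands still between calls to the robot, and variables do not carry over. Pictures are saved under pics/ and viewed, and the job is handed in when it is done.

Besides the shell and the picture viewer there is one more tool, called after "Emit:" as name(argument=value, ...) on one line, values as JSON. move_arm: Moves the arm, as the interface text tells. Its arguments: {"type":"object","properties":{"twist":{"type":"array"},"slide":{"type":"array"},"claw":{"type":"array"},"force":{"type":"number"}},"required":["twist","slide","claw"]}

```bash
mkdir -p pics; ls
python3 - <<'E'
from plant import manip
import cv2, numpy as np
np.set_printoptions(precision=3,suppress=True)
s=manip.get_state()
for k,v in s.items(): print(k,np.array(v))
for n in ("scene","top"):
    p,d=manip.grab_frame(n); cv2.imwrite(f"pics/{n}0.png",p); np.save(f"pics/{n}0.npy",d)
    i=manip.camera_info(n); print(n,i)
E
```

```text
pics
t 0.0
joint_pos [ 1.057  0.592  0.048  1.61  -0.033  0.943 -0.034]
joint_vel [ 0.001  0.001 -0.    -0.     0.001  0.     0.001]
tau [  0.    -54.869   1.547 -19.813   0.009   0.009  -0.   ]
tool_pos [ 295.855 -661.152  302.727]
ee_rot [[-0.001  0.408 -0.913]
 [ 0.002 -0.913 -0.408]
 [-1.    -0.002  0.   ]]
ft_force [0.07  0.216 0.448]
torque [ 0.051 -0.017  0.018]
opening 85.27459331218982
scene {'fx': 461.528108433233, 'fy': 461.528108433233, 'cx': 281.69125770951564, 'cy': 214.5728126193755, 'pose': array([[  -0.884,    0.272,   -0.38 , 1013.814],
       [   0.467,    0.547,   -0.695, 1039.928],
       [   0.019,   -0.791,   -0.611, 1044.483],
       [   0.   ,    0.   ,    0.   ,    1.   ]])}
top {'fx': 475.90122717825415, 'fy': 475.90122717825415, 'cx': 279.92976108752384, 'cy': 216.15660728401375, 'pose': array([[   0.007,   -0.995,    0.1  ,  286.026],
       [  -1.   ,   -0.006,    0.016,  -13.419],
       [  -0.016,   -0.1  ,   -0.995, 1781.832],
       [   0.   ,    0.   ,    0.   ,    1.   ]])}
```

View pics/scene0.png

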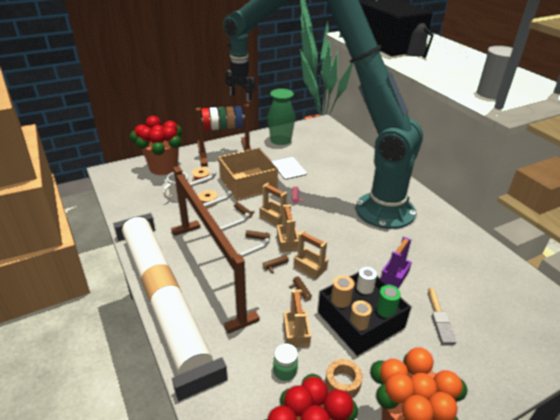

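View pics/top0.png

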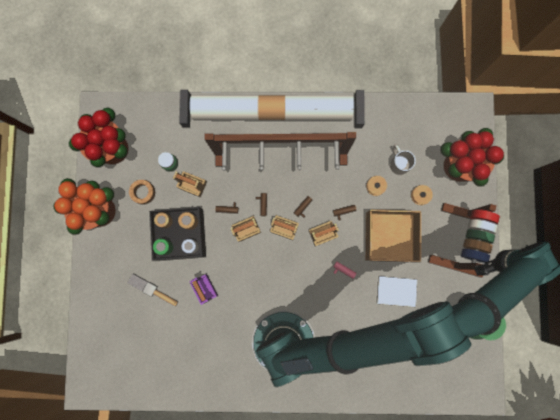

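The top view (x right = −y, up = +x) shows:
- **Caddies (pale):** four, at (191,184), (246,228), (284,227) and (323,233). The purple look-alike is at (204,289).
- **Offcuts (dark brown):** four, at (227,209), (264,204), (303,206) and (344,210). The pink look-alike is at (345,270).
- **Carton:** at (392,236). The black crate is on the left.

Next I'll confirm these in an enlarged crop and measure them.

```bash
cat > h.py <<'E'
from plant import manip
import cv2, numpy as np
np.set_printoptions(precision=1,suppress=True,linewidth=150)
def cloud(n,d):
    i=manip.camera_info(n); v,u=np.mgrid[0:d.shape[0],0:d.shape[1]]
    P=np.stack([(u-i['cx'])/i['fx']*d,(v-i['cy'])/i['fy']*d,d],-1)
    T=np.array(i['pose']); W=P@T[:3,:3].T+T[:3,3]; W[d<=0]=np.nan
    return W
def proj(n,p):
    i=manip.camera_info(n);T=np.linalg.inv(np.array(i['pose']));q=T[:3,:3]@np.array(p)+T[:3,3]
    return np.array([i['cx']+i['fx']*q[0]/q[2], i['cy']+i['fy']*q[1]/q[2]])
E
python3 - <<'E'
from h import *
p=cv2.imread("pics/top0.png"); d=np.load("pics/top0.npy")
c=p[125:305,150:430]; cv2.imwrite("pics/crop0.png",cv2.resize(c,None,fx=2.85,fy=2.85,interpolation=cv2.INTER_CUBIC))
W=cloud("top",d)
for u,v in [(270,290),(400,120),(392,236),(284,139)]: print(u,v,W[v,u])
# table noise
R=W[255:290,240:300,2]; print("table z",np.nanmean(R),np.nanstd(R))
ps=cv2.imread("pics/scene0.png")
c=ps[150:350,150:430]; cv2.imwrite("pics/crops0.png",cv2.resize(c,None,fx=2.85,fy=2.85,interpolation=cv2.INTER_CUBIC))
for q in ("caddy0","offcut0","bar0","peg0","stand","carton","spool"):
    for n in ("top","scene"):
        for r in manip.mark_of(n,q): print(q,n,r['conf'],np.array(r['uv']))
E
```

```text
270 290 [188.8  51.1  -6.1]
400 120 [ 835.2 -439.5    4.9]
392 236 [ 392.1 -401.8    5.4]
284 139 [697.2   0.5 239.9]
table z -1.4561675584385034 4.49755103173125
caddy0 top 0.94 [321.  234.3]
caddy0 top 0.74 [286.1 227.4]
caddy0 top 0.68 [192.  186.7]
caddy0 top 0.67 [205.  286.9]
caddy0 top 0.42 [223.6 153.7]
caddy0 top 0.37 [228.9 206.9]
caddy0 scene 0.88 [273.2 218.5]
caddy0 scene 0.85 [313. 269.]
caddy0 scene 0.83 [398.5 275.9]
caddy0 scene 0.77 [298.5 334.8]
caddy0 scene 0.59 [288.3 244.2]
caddy0 scene 0.35 [249.8 180.9]
offcut0 top 0.62 [260.3 204.5]
offcut0 top 0.62 [304. 209.]
offcut0 top 0.6 [343.2 269.9]
offcut0 top 0.43 [230.3 208.3]
offcut0 top 0.43 [343.8 210.5]
offcut0 top 0.37 [239.3 228.9]
offcut0 top 0.22 [400.9 163.3]
offcut0 scene 0.76 [260.6 237.4]
offcut0 scene 0.56 [303.9 290.6]
offcut0 scene 0.5 [275.5 260. ]
offcut0 scene 0.5 [294.6 191.1]
offcut0 scene 0.42 [243.9 207.6]
bar0 top 0.84 [201.5 287.3]
bar0 top 0.73 [243.1 229.3]
bar0 top 0.66 [325.7 231.5]
bar0 top 0.6 [192.5 181.1]
bar0 top 0.6 [285.5 227.3]
bar0 scene 0.96 [274.4 194.6]
bar0 scene 0.9 [296.5 308.8]
bar0 scene 0.72 [286.9 218.5]
bar0 scene 0.68 [404.3 251.6]
bar0 scene 0.59 [312.  245.4]
peg0 top 0.73 [258.8 156.8]
peg0 top 0.71 [222.5 156.2]
peg0 top 0.66 [297.3 155.2]
peg0 top 0.6 [334.9 154.3]
peg0 scene 0.77 [249.5 246. ]
peg0 scene 0.67 [232.2 220.2]
peg0 scene 0.65 [212.2 202.1]
peg0 scene 0.56 [200.5 176.8]
stand top 0.42 [193.  184.1]
carton top 0.91 [384.1 237.4]
carton scene 0.58 [248.1 181.7]
spool top 0.83 [376.5 186.6]
spool scene 0.57 [210.  198.4]
spool scene 0.5 [200.3 181.2]
spool scene 0.43 [283.9 369.3]
```

View pics/crop0.png

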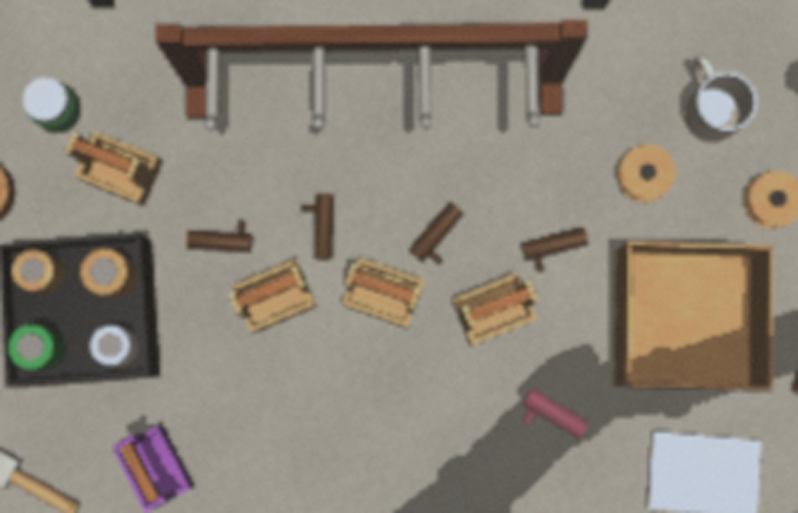

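View pics/crops0.png

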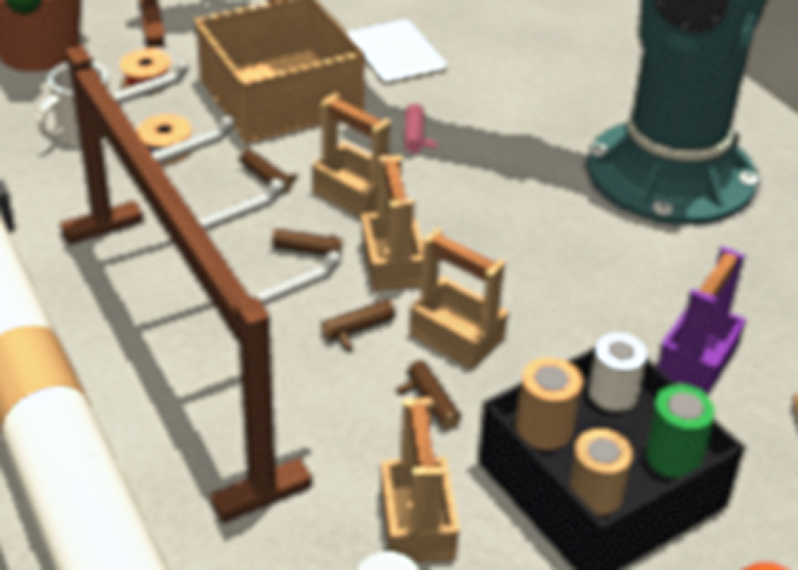

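Run:
```python
from h import *
p=cv2.imread("pics/top0.png"); ps=cv2.imread("pics/scene0.png")
h=cv2.cvtColor(p,cv2.COLOR_BGR2HSV);hs=cv2.cvtColor(ps,cv2.COLOR_BGR2HSV)
print("handle top",[h[v,u].tolist() for u,v in [(243,226),(290,223),(325,231),(187,180)]])
print("pale",[h[v,u].tolist() for u,v in [(243,236),(285,233),(236,231)]])
print("offcut",[h[v,u].tolist() for u,v in [(227,209),(264,207),(343,211),(303,207)]])
print("rail",[h[v,u].tolist() for u,v in [(284,139)]], "peg",[h[v,u].tolist() for u,v in [(224,155),(262,155),(299,155)]], "table",h[180,240],h[185,340])
print("scene handle",[hs[v,u].tolist() for u,v in [(290,213),(313,238),(274,190),(297,305)]])
c=p[130:175,205:360]; cv2.imwrite("pics/peg0.png",cv2.resize(c,None,fx=5,fy=5,interpolation=cv2.INTER_CUBIC))
for box,n,hh in (((205,300,180,250),"top",h),):
    pass
m=cv2.inRange(h,(5,90,60),(16,255,200)); cv2.imwrite("pics/m.png",cv2.resize(m[165:245,175:345],None,fx=4,fy=4,interpolation=0))
```

```text
handle top [[11, 135, 168], [21, 97, 157], [12, 140, 170], [12, 140, 164]]
pale [[19, 104, 177], [18, 104, 189], [12, 133, 142]]
offcut [[13, 105, 109], [13, 106, 91], [12, 102, 103], [12, 106, 96]]
rail [[10, 124, 101]] peg [[23, 14, 164], [21, 16, 161], [21, 16, 162]] table [ 19  26 158] [ 24  23 156]
scene handle [[13, 116, 217], [13, 152, 221], [13, 155, 184], [13, 155, 215]]
```

View pics/peg0.png

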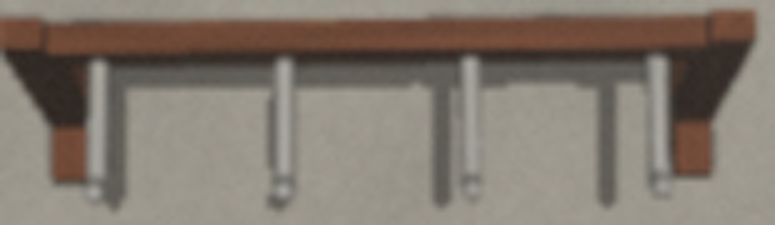

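View pics/m.png

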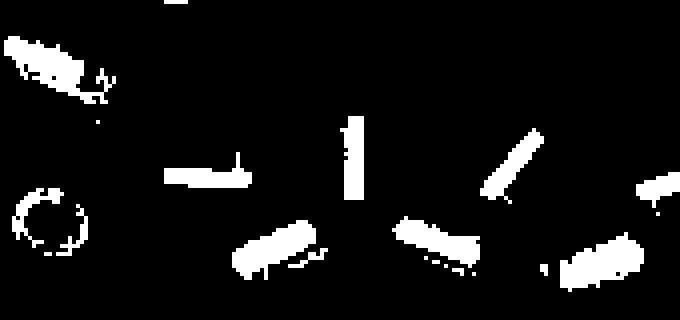

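```bash
cat > fit.py <<'E'
from h import *
from scipy.optimize import minimize
def box(x0,x1,y0,y1,z0,z1): return np.array([[x,y,z] for x in(x0,x1) for y in (y0,y1) for z in(z0,z1)],float)
CADDY=[box(-32,32,-45,45,0,45),box(-14,14,-45,-38,0,130),box(-14,14,38,45,0,130),box(-7,7,-38,38,106,130)]
a=np.linspace(0,2*np.pi,16,endpoint=False)
def cyl(p0,p1,r):
    p0,p1=np.array(p0,float),np.array(p1,float);d=(p1-p0)/np.linalg.norm(p1-p0)
    e=np.cross(d,[0.3,0.2,0.9]);e/=np.linalg.norm(e);f=np.cross(d,e)
    return np.array([p+r*(np.cos(t)*e+np.sin(t)*f) for p in(p0,p1) for t in a])
OFF=[cyl((-42,0,13),(42,0,13),13),cyl((26,0,13),(26,33,13),5)]
SS=6
def render(n,parts,x,y,th,u0,v0,w,h):
    im=np.zeros((h*SS,w*SS),np.uint8);c,s=np.cos(th),np.sin(th)
    i=manip.camera_info(n);T=np.linalg.inv(np.array(i['pose']))
    for P in parts:
        Q=np.c_[c*P[:,0]-s*P[:,1]+x,s*P[:,0]+c*P[:,1]+y,P[:,2]]@T[:3,:3].T+T[:3,3]
        uv=np.c_[i['cx']+i['fx']*Q[:,0]/Q[:,2]-u0+.5,i['cy']+i['fy']*Q[:,1]/Q[:,2]-v0+.5]*SS
        hull=cv2.convexHull(np.round(uv*16).astype(np.int32)); cv2.fillConvexPoly(im,hull,255,shift=4)
    return cv2.resize(im,(w,h),interpolation=cv2.INTER_AREA)/255.
def soft(img,lo,hi):
    S=cv2.cvtColor(img,cv2.COLOR_BGR2HSV)[...,1].astype(float); return np.clip((S-lo)/(hi-lo),0,1)
def fit(parts,imgs,guess,z=50,r=(22,40),views=("top","scene"),lo=35,hi=85):
    data=[]
    for n in views:
        u,v=proj(n,[guess[0],guess[1],z]); R=r[0] if n=="top" else r[1]
        u0,v0=int(u-R),int(v-R); data.append((n,u0,v0,soft(imgs[n],lo,hi)[v0:v0+2*R,u0:u0+2*R]))
    def cost(q):
        c=0
        for n,u0,v0,m in data:
            rr=render(n,parts,q[0]*10,q[1]*10,q[2],u0,v0,m.shape[1],m.shape[0])
            c+=np.abs(rr-m).sum()
        return c
    best=None
    ths=np.arange(0,np.pi if len(parts)==4 else 2*np.pi,np.pi/8) if guess[2] is None else [guess[2]]
    for t in ths:
        q0=np.array([guess[0]/10,guess[1]/10,t]);sx=np.vstack([q0,q0+[1.5,0,0],q0+[0,1.5,0],q0+[0,0,.3]])
        o=minimize(cost,q0,method="Nelder-Mead",options=dict(initial_simplex=sx,xatol=.01,fatol=.05,maxiter=150))
        if best is None or o.fun<best.fun: best=o
    return best.x*[10,10,1],best.fun
def onplane(n,uv,z):
    i=manip.camera_info(n);T=np.array(i['pose']);d=T[:3,:3]@np.array([(uv[0]-i['cx'])/i['fx'],(uv[1]-i['cy'])/i['fy'],1]);t=(z-T[2,3])/d[2]
    return T[:3,3]+t*d
E
cat > m1.py <<'E'
from fit import *
imgs={n:cv2.imread(f"pics/{n}0.png") for n in("top","scene")}
for k,uv in enumerate([(191,184),(246,228),(284,227),(323,233)]):
    g=onplane("top",uv,60); 
    r=[fit(CADDY,imgs,(g[0],g[1],None),views=v) for v in(("top","scene"),("top",),("scene",))]
    print("caddy",k,*[np.r_[q[:2],np.degrees(q[2]),c] for q,c in r])
for k,uv in enumerate([(227,209),(264,204),(303,206),(344,210)]):
    g=onplane("top",uv,13)
    r=[fit(OFF,imgs,(g[0],g[1],None),z=13,r=(16,24),views=v) for v in(("top","scene"),("top",),("scene",))]
    print("off",k,*[np.r_[q[:2],np.degrees(q[2]),c] for q,c in r])
E
time python3 m1.py
```

```text
Traceback (most recent call last):
  File "m1.py", line 5, in <module>
    r=[fit(CADDY,imgs,(g[0],g[1],None),views=v) for v in(("top","scene"),("top",),("scene",))]
       ~~~^^^^^^^^^^^^^^^^^^^^^^^^^^^^^^^^^^^^^
  File "fit.py", line 37, in fit
    o=minimize(cost,q0,method="Nelder-Mead",options=dict(initial_simplex=sx,xatol=.01,fatol=.05,maxiter=150))
  File "fit.py", line 30, in cost
    rr=render(n,parts,q[0]*10,q[1]*10,q[2],u0,v0,m.shape[1],m.shape[0])
  File "fit.py", line 14, in render
    i=manip.camera_info(n);T=np.linalg.inv(np.array(i['pose']))
ValueError: time passes only in moves, steps and waits

real	0m10.027s
user	0m7.009s
sys	0m0.615s
```

```bash
python3 - <<'E'
s=open('h.py').read()
s=s.replace("def cloud","_ci={}\ndef CI(n):\n    if n not in _ci: _ci[n]=manip.camera_info(n)\n    return _ci[n]\ndef cloud",1).replace("i=manip.camera_info(n)","i=CI(n)")
open('h.py','w').write(s)
s=open('fit.py').read().replace("i=manip.camera_info(n)","i=CI(n)");open('fit.py','w').write(s)
E
time python3 m1.py; python3 -c "
from plant import manip; print(manip.get_state()['t'])"
```

```text
caddy 0 [580.8 348.3 156.8 572.7] [583.4 350.5 -21.8  54.7] [579.9 347.3 -22.9 482.7]
caddy 1 [ 415.1  140.4   23.1 1644.6] [416.2 142.9  23.7 152.6] [ 415.   138.6   24.2 1449.2]
caddy 2 [ 420.4   -0.1  -17.9 2313.8] [421.6   0.5 -18.9 138.7] [ 418.5   -2.   -15.7 2146.7]
caddy 3 [ 399.2 -142.9   22.5 2390.8] [ 400.6 -143.8   21.4   90.8] [ 397.  -145.    22.4 2273.2]
off 0 [489.7 217.9 265.9 706.7] [488.8 216.2 270.3  69.4] [516.9 244.9 224.5 594.1]
off 1 [508.2  78.6   0.3 519. ] [508.2  78.5 360.6  88. ] [508.3  78.  359.2 430.2]
off 2 [502.2 -69.1 140.7 514. ] [501.9 -68.7 139.3  43.7] [500.6 -71.2 147.2 469. ]
off 3 [ 487.2 -224.4  103.1  742. ] [ 488.1 -224.2  103.5   67.5] [ 429.2 -317.2  173.8  559.9]
0.8
real	0m29.111s
user	0m28.532s
sys	0m0.695s
```

```bash
cat > m2.py <<'E'
from fit import *
from scipy.optimize import least_squares
img=cv2.imread("pics/top0.png").astype(float)
S=cv2.cvtColor(img.astype(np.uint8),cv2.COLOR_BGR2HSV)
g=img.mean(2)
# rod centre columns per row: bright against shading
obs=[]
for k,uc in enumerate([224.2,262.0,299.2,336.6]):
    for v in range(147,163):
        us=np.arange(int(uc)-4,int(uc)+6); 
        w=np.clip(30-S[v,us,1].astype(float),0,None)*0+np.clip(22-S[v,us,1].astype(float),0,None)
        if w.sum()>0: obs.append((k,v,(w*us).sum()/w.sum()))
obs=np.array(obs)
for k in range(4):
    o=obs[obs[:,0]==k]; print(k,np.polyfit(o[:,1]-155,o[:,2],1),np.std(o[:,2]-np.polyval(np.polyfit(o[:,1],o[:,2],1),o[:,1])))
def res(q):
    x,y,th=q[0],q[1],q[2]; r=[]
    for k,v,u in obs:
        yk=187.5-125*k
        A=proj("top",pt(q,0,yk,218)); B=proj("top",pt(q,-44,yk,218+44*np.tan(np.radians(6))))
        uu=A[0]+(B[0]-A[0])*(v-A[1])/(B[1]-A[1]); r.append(uu-u)
    return r
X0=-70 # peg mid is at stand x = X0 (unknown), fit with peg frame
def pt(q,x,y,z): c,s=np.cos(q[2]),np.sin(q[2]); return [q[0]+c*x-s*y,q[1]+s*x+c*y,z]
pk=onplane("top",(280,155.4),225); print("pegmid row155.4 x",pk)
o=least_squares(lambda q:res([pk[0],q[0],q[1]]),[0,0]); print("y,yaw",o.x[0],np.degrees(o.x[1]),np.std(o.fun))
E
python3 m2.py
```

```text
0 [ -0.1 224.6] 0.3609885488149549
1 [  0.  261.2] 0.1887514245435738
2 [  0.  298.6] 0.22271937682374152
3 [  0. 336.] 0.24308563340379769
pegmid row155.4 x [645.3  13.6 225. ]
y,yaw 13.5025387274919 0.5300094003366131 0.38611299810640676
```

```bash
cat > m3.py <<'E'
from m2 import *
for X in (640,645,650):
    q=[X,13.5,np.radians(0.53)]
    print(X,"tip",proj("top",pt(q,-56,-62.5,238)),"railtop",proj("top",pt(q,44,-62.5,242)),"railbot",proj("top",pt(q,44,-62.5,202)),"mid",proj("top",pt(q,0,-62.5,225)), "scene tip",proj("scene",pt(q,-56,-62.5,238)),proj("scene",pt(q,44,-62.5,218)))
print("V col along peg2 u=299:",[(v,int(g[v,299]),int(S[v,299,1])) for v in range(133,174)])
print("V col off peg u=285:",[(v,int(g[v,280]),int(S[v,280,1])) for v in range(133,148)])
# overlay
im=cv2.imread("pics/scene0.png"); sc=4; u0,v0=150,160
big=cv2.resize(im[v0:v0+140,u0:u0+150],None,fx=sc,fy=sc,interpolation=cv2.INTER_CUBIC)
q=[645,13.5,np.radians(0.53)]
for k in range(4):
    y=187.5-125*k
    a=[proj("scene",pt(q,*p)) for p in((44,y,218-4.6),(0,y,218),(-50,y,218+5.2),(-56,y,241))]
    a=[tuple(int(t) for t in ((b-[u0,v0]+.5)*sc)) for b in a]
    for b,c in zip(a,a[1:]): cv2.line(big,b,c,(0,0,255),1)
    cv2.circle(big,a[1],3,(255,0,0),1)
cv2.imwrite("pics/ovs.png",big)
im=cv2.imread("pics/top0.png"); sc=5; u0,v0=205,130
big=cv2.resize(im[v0:v0+45,u0:u0+155],None,fx=sc,fy=sc,interpolation=cv2.INTER_CUBIC)
for k in range(4):
    y=187.5-125*k
    a=[proj("top",pt(q,*p)) for p in((44,y,218-4.6),(0,y,218),(-50,y,218+5.2),(-56,y,241))]
    a=[tuple(int(t) for t in ((b-[u0,v0]+.5)*sc)) for b in a]
    for b,c in zip(a,a[1:]): cv2.line(big,b,c,(0,0,255),1)
    cv2.circle(big,a[1],3,(255,0,0),1)
cv2.imwrite("pics/ovt.png",big)
E
python3 m3.py
```

```text
0 [ -0.1 224.6] 0.3609885488149549
1 [  0.  261.2] 0.1887514245435738
2 [  0.  298.6] 0.22271937682374152
3 [  0. 336.] 0.24308563340379769
pegmid row155.4 x [645.3  13.6 225. ]
y,yaw 13.5025387274919 0.5300094003366131 0.38611299810640676
640 tip [299.  172.7] railtop [298.8 142.6] railbot [298.6 145.6] mid [298.8 156.9] scene tip [234.5 190.2] [204.1 204.2]
645 tip [299.  171.2] railtop [298.8 141.1] railbot [298.6 144.2] mid [298.8 155.4] scene tip [232.9 190.6] [202.5 204.6]
650 tip [299.  169.7] railtop [298.8 139.7] railbot [298.6 142.7] mid [298.8 153.9] scene tip [231.4 191. ] [201.  205.1]
V col along peg2 u=299: [(133, 112, 51), (134, 85, 112), (135, 81, 121), (136, 79, 125), (137, 83, 127), (138, 85, 125), (139, 76, 118), (140, 62, 64), (141, 110, 24), (142, 152, 16), (143, 157, 17), (144, 158, 17), (145, 158, 14), (146, 156, 16), (147, 158, 16), (148, 159, 17), (149, 157, 16), (150, 159, 17), (151, 158, 14), (152, 160, 16), (153, 160, 15), (154, 160, 15), (155, 157, 16), (156, 158, 14), (157, 158, 16), (158, 160, 16), (159, 157, 14), (160, 158, 16), (161, 158, 16), (162, 157, 16), (163, 157, 17), (164, 142, 17), (165, 117, 15), (166, 129, 17), (167, 150, 16), (168, 147, 15), (169, 127, 19), (170, 132, 22), (171, 146, 25), (172, 148, 26), (173, 149, 25)]
V col off peg u=285: [(133, 132, 42), (134, 87, 105), (135, 78, 124), (136, 76, 124), (137, 79, 127), (138, 81, 129), (139, 74, 119), (140, 50, 93), (141, 48, 56), (142, 59, 50), (143, 84, 37), (144, 95, 23), (145, 96, 28), (146, 99, 27), (147, 120, 24)]
```

View pics/ovs.png

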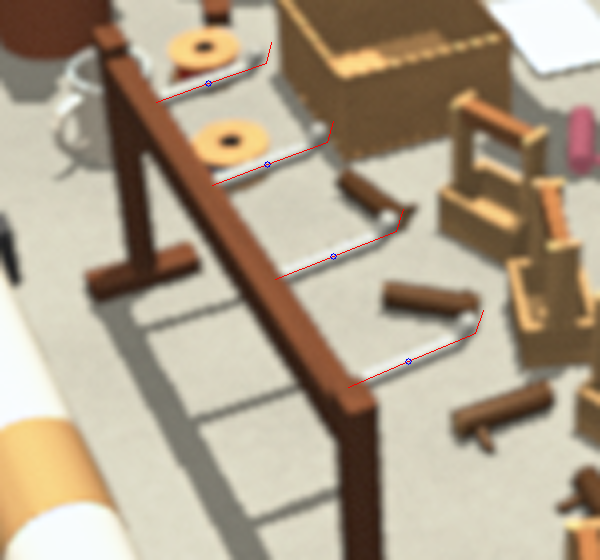

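View pics/ovt.png

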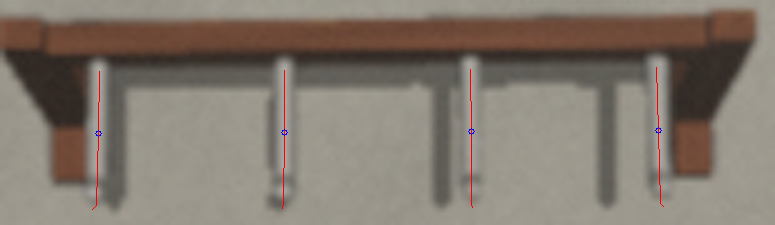

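Measured so far:
- **Stand:** peg mids at x≈650, y≈201/76/−49/−174, yaw 0.5°.
- **Caddies:** silhouette fits from the two cameras agree within about 4 mm. The four pale ones at (191,184), (246,228), (284,227) and (323,233) fit the description. The purple one at (204,289) and the pink stick at (345,270) are look-alikes, as the crop confirms.

I'll start with the caddy at (323,233).

```bash
cat > plan.py <<'E'
import sys
from plant import manip
import numpy as np
from scipy.spatial.transform import Rotation as Ro
np.set_printoptions(precision=3,suppress=True)
# usage: plan.py x y z phi_deg -> total turn (tool axes, now), total slide AFTER turn in tool axes (cm), rows needed
x,y,z,ph=map(float,sys.argv[1:5]); ph=np.radians(ph)
s=manip.get_state(); R=np.array(s['ee_rot']); p=np.array(s['tool_pos'])
c,n=np.cos(ph),np.sin(ph)
T=np.array([[0,c,n],[0,n,-c],[-1,0,0]])
rv=Ro.from_matrix(R.T@T).as_rotvec()
d=np.array([x,y,z])-p
sl=T.T@d/10; sl0=R.T@d/10
print("t",round(s['t'],2),"pos",p,"phi",round(np.degrees(np.arctan2(R[1,1],R[0,1])),2),"open",round(s['opening'],1),"ft",np.array(s['ft_force']))
print("turn",rv,"rows",abs(rv).max()/0.125)
print("slide after turn",sl,"  in present axes",sl0,"rows",np.linalg.norm(d)/41.7)
E
python3 plan.py 408 -162 300 21.4
```

```text
t 0.8 pos [ 296.178 -661.756  303.937] phi -65.89 open 85.1 ft [-0.564  0.858  0.262]
turn [-1.523  0.    -0.   ] rows 12.187555272034592
slide after turn [  0.394  28.646 -42.45 ]   in present axes [  0.391 -41.046 -30.623] rows 12.281261945352618
```

Emit:
move_arm(twist=[[-0.12,0,0],[-0.12,0,0],[-0.12,0,0],[-0.12,0,0],[-0.12,0,0],[-0.12,0,0],[-0.12,0,0],[-0.12,0,0],[-0.12,0,0],[-0.12,0,0],[-0.12,0,0],[-0.12,0,0]], slide=[[0,0,0],[0,0,0],[0,0,0],[0,0,0],[0,0,0],[0,0,0],[0,0,0],[0,0,0],[0,0,0],[0,0,0],[0,0,0],[0,0,0]], claw=[6,6,6,6,6,6,6,6,6,6,6,6])

```text
t: 1.8
tool_pos: [296.0, -661.9, 303.9]
ee_rot: [[-0.0, 0.957, 0.291], [-0.0, 0.291, -0.957], [-1.0, -0.0, 0.0]]
ft_force: [-0.1, 0.1, 0.8]
opening: 59.9
```

```bash
python3 plan.py 408 -162 300 21.4
```

```text
t 1.8 pos [ 295.964 -661.862  303.909] phi 16.94 open 59.9 ft [-0.074  0.1    0.773]
turn [-0.078  0.     0.   ] rows 0.6228032939725646
slide after turn [  0.391  28.67  -42.452]   in present axes [  0.382  25.282 -44.553] rows 12.284864078476176
```

Emit:
move_arm(twist=[[-0.078,0,0],[0,0,0],[0,0,0],[0,0,0],[0,0,0],[0,0,0],[0,0,0],[0,0,0],[0,0,0],[0,0,0],[0,0,0],[0,0,0]], slide=[[0,0,0],[0,2.2,-3.3],[0,2.2,-3.3],[0,2.2,-3.3],[0,2.2,-3.3],[0,2.2,-3.3],[0,2.2,-3.3],[0,2.2,-3.3],[0,2.2,-3.3],[0,2.2,-3.3],[0,2.2,-3.3],[0,2.2,-3.3]], claw=[6,6,6,6,6,6,6,6,6,6,6,6])

```text
t: 2.8
tool_pos: [391.5, -234.3, 304.3]
ee_rot: [[0.001, 0.933, 0.359], [-0.001, 0.359, -0.933], [-1.0, 0.0, 0.001]]
ft_force: [1.1, -0.2, -0.3]
opening: 60.0
```

```bash
python3 plan.py 408 -162 240 21.4
```

```text
t 2.8 pos [ 391.477 -234.349  304.292] phi 21.05 open 60.0 ft [ 1.079 -0.162 -0.262]
turn [-0.006  0.001 -0.   ] rows 0.04942036574705876
slide after turn [ 6.429  4.178 -6.133]   in present axes [ 6.425  4.138 -6.165] rows 2.354619595958033
```

Emit:
move_arm(twist=[[-0.006,0,0],[0,0,0],[0,0,0],[0,0,0],[0,0,0],[0,0,0],[0,0,0],[0,0,0]], slide=[[0,1.4,-2.05],[0,1.4,-2.05],[0,1.38,-2.03],[2.1,0,0],[2.1,0,0],[2.2,0,0],[0,0,0],[0,0,0]], claw=[6,6,6,6,6,6,6,6])

```text
t: 3.47
tool_pos: [407.6, -163.6, 239.5]
ee_rot: [[-0.002, 0.931, 0.366], [0.001, 0.366, -0.931], [-1.0, -0.002, -0.001]]
ft_force: [0.5, 0.5, -0.1]
opening: 59.8
```

```bash
python3 plan.py 408 -162 174 21.4
python3 - <<'E'
from h import *
for n in ("scene","top"):
    p,d=manip.grab_frame(n); cv2.imwrite(f"pics/{n}1.png",p)
a=cv2.imread("pics/scene1.png")[150:300,200:380]; cv2.imwrite("pics/s1c.png",cv2.resize(a,None,fx=4,fy=4,interpolation=cv2.INTER_CUBIC))
E
```

```text
t 3.47 pos [ 407.614 -163.551  239.519] phi 21.45 open 59.8 ft [ 0.453  0.53  -0.131]
turn [ 0.001 -0.001  0.002] rows 0.013798695800391883
slide after turn [ 6.552  0.092 -0.13 ]   in present axes [ 6.552  0.104 -0.12 ] rows 1.5716585653644353
```

View pics/s1c.png

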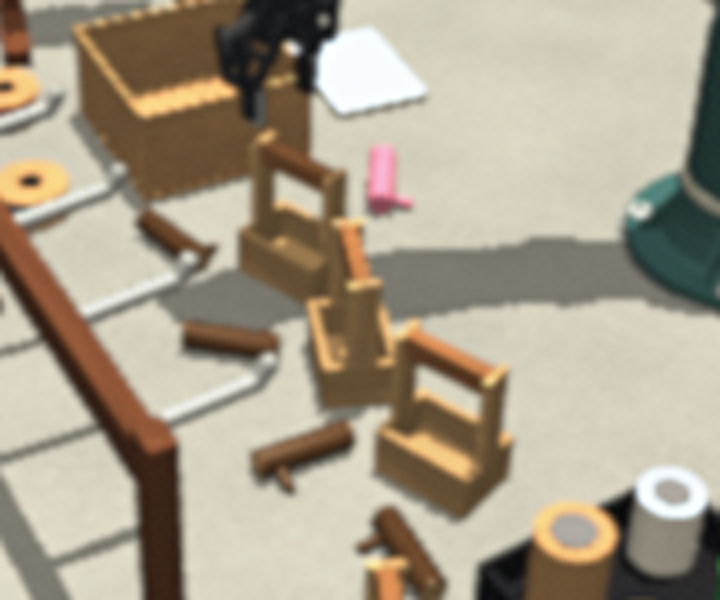

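The crop shows the open fingers above the far half of caddy3's handle, near crop pixel (270,110), straddling it. I'll go down and grip.

Emit:
move_arm(twist=[[0,0,0],[0,0,0],[0,0,0],[0,0,0],[0,0,0],[0,0,0],[0,0,0],[0,0,0],[0,0,0],[0,0,0]], slide=[[1.65,0,0],[1.65,0,0],[1.65,0,0],[1.6,0,0],[0,0,0],[0,0,0],[0,0,0],[0,0,0],[0,0,0],[0,0,0]], claw=[6,6,6,6,6,0.5,0.5,0.5,0.5,0.5], force=50)

```text
t: 4.4
tool_pos: [408.4, -164.1, 175.4]
ee_rot: [[0.002, 0.931, 0.365], [-0.001, 0.365, -0.931], [-1.0, 0.001, 0.001]]
ft_force: [-1.4, -0.7, 6.7]
opening: 13.0
```

```bash
python3 plan.py 408 -162 174 21.4
```

```text
t 4.4 pos [ 408.441 -164.064  175.375] phi 21.4 open 13.0 ft [-1.374 -0.664  6.666]
turn [-0.     0.001 -0.001] rows 0.011839418211974536
slide after turn [ 0.138  0.034 -0.208]   in present axes [ 0.137  0.034 -0.209] rows 0.0604169992367417
```

Emit:
move_arm(twist=[[0,0,0],[0,0,0],[0.091,0,0],[0.091,0,0],[0.091,0,0],[0.091,0,0],[0,0,0],[0,0,0]], slide=[[-1.5,0,0],[-2.5,0,0],[-3.8,0,0],[-3.8,0,0],[-3.7,0,0],[0,0,0],[0,0,0],[0,0,0]], claw=[0.5,0.5,0.5,0.5,0.5,0.5,0.5,0.5])

```text
t: 5.07
tool_pos: [407.1, -163.6, 327.3]
ee_rot: [[-0.001, 1.0, 0.012], [-0.0, 0.012, -1.0], [-1.0, -0.001, 0.0]]
ft_force: [-1.6, 0.1, -1.3]
opening: 12.9
```

```bash
python3 plan.py 540 -195.7 328 0.5
```

```text
t 5.07 pos [ 407.147 -163.605  327.329] phi 0.7 open 12.9 ft [-1.555  0.062 -1.309]
turn [0.004 0.    0.001] rows 0.02805684260230656
slide after turn [-0.067 13.257  3.325]   in present axes [-0.077 13.245  3.372] rows 3.2776250203858446
```

```bash
python3 plan.py 540 -195.7 328 0.5
```

```text
t 5.07 pos [ 407.147 -163.605  327.329] phi 0.7 open 12.9 ft [-1.555  0.062 -1.309]
turn [0.004 0.    0.001] rows 0.02805684260230656
slide after turn [-0.067 13.257  3.325]   in present axes [-0.077 13.245  3.372] rows 3.2776250203858446
```

Emit:
move_arm(twist=[[0.004,0,0],[0,0,0],[0,0,0],[0,0,0],[0,0,0],[0,0,0]], slide=[[0,3.3,0.83],[0,3.3,0.83],[0,3.3,0.83],[-0.07,3.3,0.84],[0,0,0],[0,0,0]], claw=[0.5,0.5,0.5,0.5,0.5,0.5])

```text
t: 5.57
tool_pos: [540.9, -195.9, 325.6]
ee_rot: [[-0.003, 1.0, 0.008], [0.002, 0.008, -1.0], [-1.0, -0.003, -0.002]]
ft_force: [-0.3, -0.9, -2.3]
opening: 13.2
```

```bash
cat > look.py <<'E'
import sys
from fit import *
t=sys.argv[1]
for n in ("scene","top"):
    p,d=manip.grab_frame(n); cv2.imwrite(f"pics/{n}{t}.png",p)
    b=(150,120,150,130) if n=="scene" else (190,125,170,120)
    if len(sys.argv)>5 and n==sys.argv[2]: b=tuple(map(int,sys.argv[3:7]))
    c=p[b[1]:b[1]+b[3],b[0]:b[0]+b[2]]
    cv2.imwrite(f"pics/{n}{t}c.png",cv2.resize(c,None,fx=4,fy=4,interpolation=cv2.INTER_CUBIC))
E
python3 look.py 2 scene 150 110 180 140; python3 plan.py 648 -195.7 328 0.5
```

```text
t 5.67 pos [ 538.405 -195.555  325.893] phi 0.43 open 13.0 ft [-0.511 -0.093 -2.304]
turn [-0.001 -0.002  0.005] rows 0.04323689097041878
slide after turn [-0.211 10.959  0.11 ]   in present axes [-0.27  10.958  0.097] rows 2.628663069573783
```

View pics/scene2c.png

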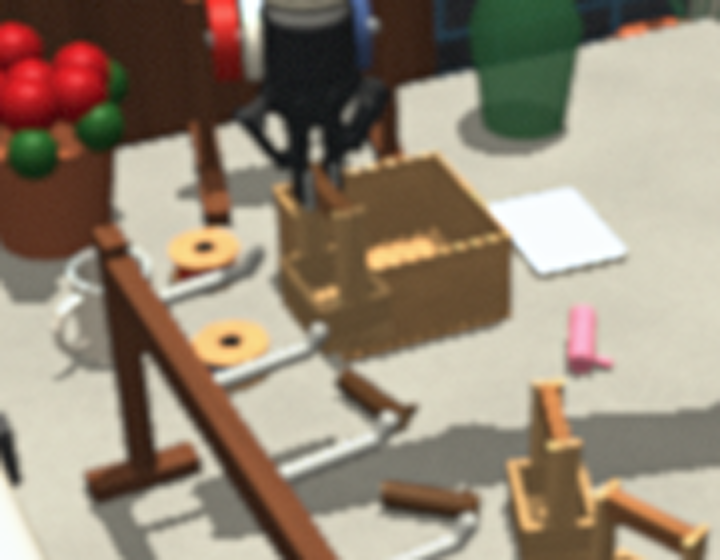

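View pics/top2c.png

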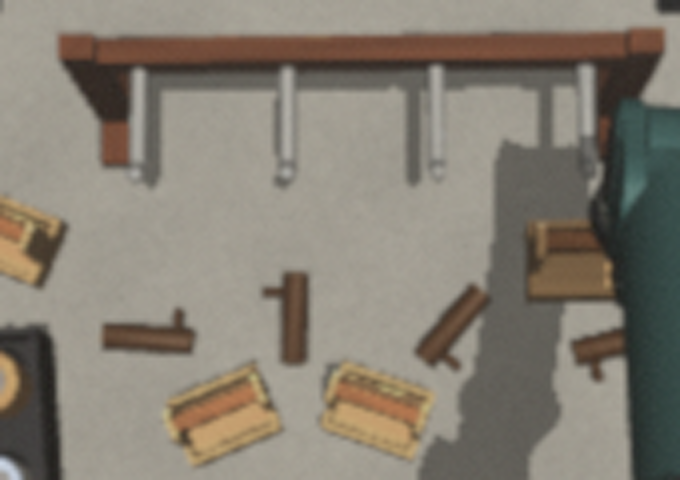

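The caddy hangs upright in the jaws in front of peg3, scene crop (330,250), and the bar is about 256 mm up. I'll slide in over the tip.

Emit:
move_arm(twist=[[0,0,0.005],[0,0,0],[0,0,0],[0,0,0],[0,0,0],[0,0,0],[0,0,0],[0,0,0]], slide=[[-0.2,1.8,0.02],[0,1.8,0.02],[0,1.8,0.02],[0,1.8,0.02],[0,1.8,0],[0,1.9,0],[0,0,0],[0,0,0]], claw=[0.5,0.5,0.5,0.5,0.5,0.5,0.5,0.5])

```text
t: 6.33
tool_pos: [648.1, -195.6, 329.5]
ee_rot: [[0.002, 1.0, 0.008], [0.001, 0.008, -1.0], [-1.0, 0.002, -0.001]]
ft_force: [-0.9, 0.6, -2.2]
opening: 13.1
```

```bash
python3 look.py 3 scene 150 110 150 140; python3 plan.py 648 -195.7 294.4 0.5
```

```text
t 6.43 pos [ 647.227 -196.185  329.697] phi 0.36 open 12.6 ft [ 0.538  0.27  -1.697]
turn [-0.002 -0.    -0.002] rows 0.01891209085575115
slide after turn [ 3.53   0.078 -0.048]   in present axes [ 3.53   0.072 -0.048] rows 0.8467234720060163
```

View pics/scene3c.png

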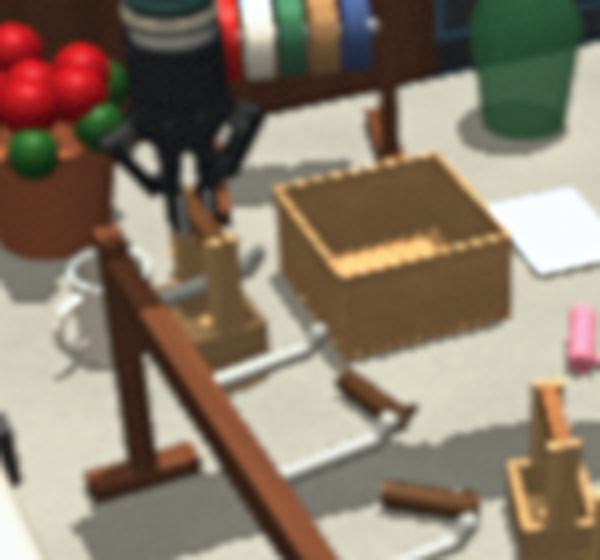

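The peg goes through the window, with its tip showing at (255,260). I'll lower it in small steps.

Emit:
move_arm(twist=[[0,0,0],[0,0,0],[0,0,0],[0,0,0],[0,0,0],[0,0,0]], slide=[[1.0,0,0],[1.0,0,0],[0.8,0,0],[0.4,0,0],[0,0,0],[0,0,0]], claw=[0.5,0.5,0.5,0.5,0.5,0.5])

```text
t: 6.93
tool_pos: [649.2, -196.2, 297.9]
ee_rot: [[0.004, 1.0, 0.006], [0.0, 0.006, -1.0], [-1.0, 0.004, -0.0]]
ft_force: [0.1, -0.7, -1.4]
opening: 12.9
```

```bash
python3 plan.py 648 -195.7 294.4 0.5
```

```text
t 6.93 pos [ 649.156 -196.193  297.913] phi 0.35 open 12.9 ft [ 0.133 -0.735 -1.435]
turn [-0.003 -0.    -0.004] rows 0.031662926541713696
slide after turn [ 0.351 -0.115 -0.05 ]   in present axes [ 0.351 -0.117 -0.05 ] rows 0.08946333497697868
```

Emit:
move_arm(twist=[[0,0,-0.004],[0,0,0],[0,0,0]], slide=[[0.2,0,0],[0.2,0,0],[0,0,0]], claw=[0.5,0.5,0.5])

```text
t: 7.18
tool_pos: [650.0, -196.2, 295.1]
ee_rot: [[0.002, 1.0, 0.006], [-0.0, 0.006, -1.0], [-1.0, 0.002, 0.0]]
ft_force: [-0.3, 1.0, 0.6]
opening: 13.0
```

Emit:
move_arm(twist=[[0,0,0],[0,0,0],[0,0,0],[0,0,0],[0,0,0],[0,0,0]], slide=[[0.1,0,0],[0,0,0],[0,0,0],[0,0,0],[0,0,0],[0,0,0]], claw=[0.5,0.5,1.6,2.2,3.2,3.2])

```text
t: 7.68
tool_pos: [649.3, -196.2, 293.3]
ee_rot: [[0.001, 1.0, 0.006], [0.0, 0.006, -1.0], [-1.0, 0.001, -0.0]]
ft_force: [0.2, 0.6, 0.2]
opening: 32.0
```

```bash
python3 look.py 4 scene 150 110 150 140; python3 plan.py 648 -195.7 294.4 0.5
```

```text
t 7.78 pos [ 649.326 -196.184  293.262] phi 0.35 open 31.9 ft [0.219 1.599 0.116]
turn [-0.003 -0.    -0.001] rows 0.021096690980509192
slide after turn [-0.114 -0.132 -0.05 ]   in present axes [-0.114 -0.132 -0.049] rows 0.04348570518164992
```

View pics/scene4c.png

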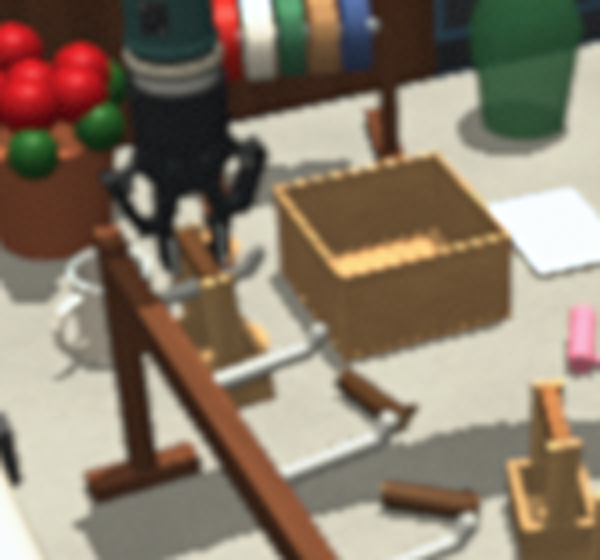

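It hangs on peg3. I'll rise straight up and check it.

Emit:
move_arm(twist=[[0,0,0],[0,0,0],[0,0,0],[0,0,0],[0,0,0],[0,0,0]], slide=[[-1,0,0],[-2,0,0],[-3,0,0],[-3,0,0],[0,0,0],[0,0,0]], claw=[3.2,3.2,3.2,3.2,3.2,3.2])

```text
t: 8.28
tool_pos: [650.6, -196.1, 386.9]
ee_rot: [[0.007, 1.0, 0.006], [-0.001, 0.006, -1.0], [-1.0, 0.007, 0.001]]
ft_force: [-0.8, -0.2, -0.2]
opening: 32.3
```

```bash
python3 look.py 5 scene 150 110 150 140;  python3 plan.py 428 19 390 -18.9
```

```text
t 8.38 pos [ 648.894 -196.235  383.454] phi 0.34 open 31.9 ft [1.898 0.25  0.474]
turn [ 0.336  0.    -0.   ] rows 2.6865640151002803
slide after turn [ -0.655 -27.87  -13.208]   in present axes [ -0.665 -21.961 -21.655] rows 7.397739075001436
```

View pics/scene5c.png

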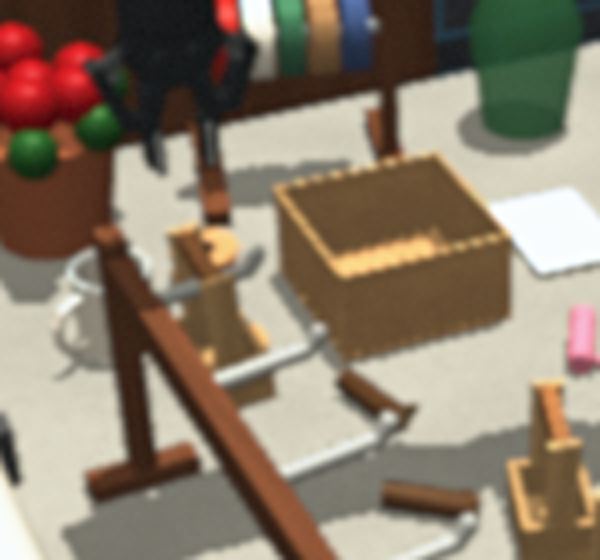

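Emit:
move_arm(twist=[[0.112,0,0],[0.112,0,0],[0.112,0,0],[0,0,0],[0,0,0],[0,0,0],[0,0,0],[0,0,0],[0,0,0],[0,0,0],[0,0,0],[0,0,0]], slide=[[-0.2,0,0],[-0.2,0,0],[-0.2,0,0],[0,-3.48,-1.65],[0,-3.48,-1.65],[0,-3.48,-1.65],[0,-3.48,-1.65],[0,-3.48,-1.65],[0,-3.48,-1.65],[0,-3.48,-1.65],[0,-3.48,-1.65],[0,0,0]], claw=[3.2,3.2,3.2,3.2,6,6,6,6,6,6,6,6])

```text
t: 9.38
tool_pos: [422.1, 23.5, 387.8]
ee_rot: [[-0.006, 0.949, -0.316], [-0.0, -0.316, -0.949], [-1.0, -0.006, 0.002]]
ft_force: [0.4, 0.4, -0.2]
opening: 60.0
```

```bash
python3 plan.py 428 19 240 -18.9
```

```text
t 9.38 pos [422.071  23.517 387.776] phi -18.42 open 60.0 ft [ 0.395  0.368 -0.174]
turn [0.008 0.002 0.006] rows 0.06730899381566965
slide after turn [14.778  0.707  0.235]   in present axes [14.774  0.795  0.208] rows 3.5482936636026117
```

Emit:
move_arm(twist=[[0.008,0,0.006],[0,0,0],[0,0,0],[0,0,0],[0,0,0],[0,0,0],[0,0,0]], slide=[[0,0.7,0.23],[3.7,0,0],[3.7,0,0],[3.7,0,0],[3.7,0,0],[0,0,0],[0,0,0]], claw=[6,6,6,6,6,6,6])

```text
t: 9.97
tool_pos: [435.4, 13.1, 239.6]
ee_rot: [[0.001, 0.943, -0.333], [-0.002, -0.333, -0.943], [-1.0, 0.002, 0.002]]
ft_force: [0.1, 0.9, -0.1]
opening: 60.0
```

```bash
python3 look.py 6 scene 230 130 120 130; python3 plan.py 428 19 174 -18.9
```

```text
t 10.07 pos [437.179  13.761 242.417] phi -19.44 open 60.0 ft [-0.299 -0.351 -0.537]
turn [-0.009 -0.001 -0.009] rows 0.07491269465076025
slide after turn [ 6.842 -1.038 -0.198]   in present axes [ 6.832 -1.101 -0.18 ] rows 1.6601662527511876
```

View pics/scene6c.png

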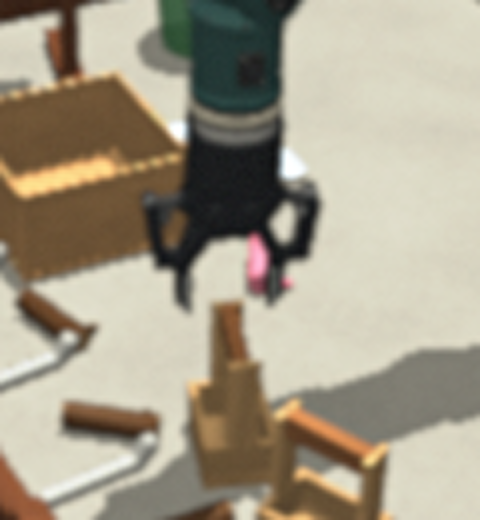

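View pics/scene6.png

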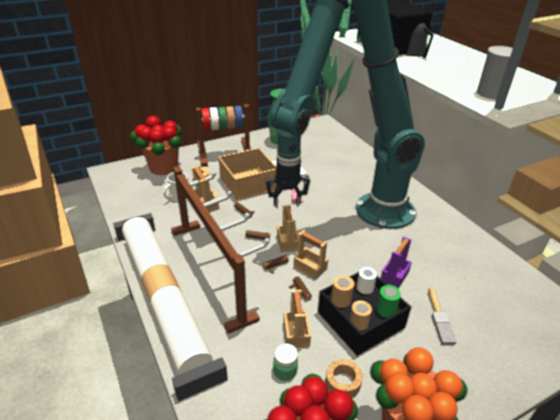

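Correcting the lateral offset first, then descending.

Emit:
move_arm(twist=[[-0.009,0,-0.009],[0,0,0],[0,0,0],[0,0,0]], slide=[[0,-1.04,-0.2],[0,0,0],[0,0,0],[0,0,0]], claw=[6,6,6,6])

```text
t: 10.4
tool_pos: [426.8, 19.6, 242.4]
ee_rot: [[0.001, 0.946, -0.323], [0.001, -0.323, -0.946], [-1.0, 0.001, -0.001]]
ft_force: [-0.0, 0.7, 0.1]
opening: 60.0
```

```bash
python3 plan.py 428 19 174 -18.9
```

```text
t 10.4 pos [426.789  19.578 242.435] phi -18.84 open 60.0 ft [-0.003  0.739  0.076]
turn [ 0.001 -0.001 -0.001] rows 0.009060019590731843
slide after turn [6.843 0.133 0.016]   in present axes [6.844 0.13  0.023] rows 1.6414390609181007
```

Emit:
move_arm(twist=[[0,0,0],[0,0,0],[0,0,0],[0,0,0],[0,0,0],[0,0,0],[0,0,0],[0,0,0],[0,0,0],[0,0,0]], slide=[[1.7,0.1,0],[1.7,0,0],[1.7,0,0],[1.7,0,0],[0,0,0],[0,0,0],[0,0,0],[0,0,0],[0,0,0],[0,0,0]], claw=[6,6,6,6,6,0.5,0.5,0.5,0.5,0.5], force=50)

```text
t: 11.23
tool_pos: [427.4, 19.4, 174.2]
ee_rot: [[-0.001, 0.946, -0.323], [0.001, -0.323, -0.946], [-1.0, -0.001, -0.001]]
ft_force: [-2.0, 1.2, 6.7]
opening: 13.4
```

```bash
python3 plan.py 428 19 174 -18.9
```

```text
t 11.23 pos [427.37   19.389 174.154] phi -18.86 open 13.4 ft [-1.981  1.225  6.675]
turn [ 0.001 -0.001  0.001] rows 0.007397269694847667
slide after turn [0.015 0.072 0.016]   in present axes [0.015 0.072 0.016] rows 0.01812547775920229
```

Emit:
move_arm(twist=[[0,0,0],[0,0,0],[-0.085,0,0],[-0.085,0,0],[-0.085,0,0],[-0.085,0,0],[0,0,0],[0,0,0],[0,0,0]], slide=[[-1.5,0,0],[-2.5,0,0],[-3.8,0,0],[-3.8,0,0],[-3.7,0,0],[0,0,0],[0,0,0],[0,0,0],[0,0,0]], claw=[0.5,0.5,0.5,0.5,0.5,0.5,0.5,0.5,0.5])

```text
t: 11.98
tool_pos: [426.3, 18.6, 325.2]
ee_rot: [[-0.005, 1.0, 0.009], [0.001, 0.009, -1.0], [-1.0, -0.005, -0.001]]
ft_force: [-1.3, -0.2, -2.1]
opening: 13.5
```

```bash
python3 plan.py 540 -29.3 327 0.5
```

```text
t 11.98 pos [426.285  18.57  325.153] phi 0.51 open 13.5 ft [-1.254 -0.245 -2.103]
turn [ 0.    -0.001  0.005] rows 0.03905130685435553
slide after turn [-0.185 11.329  4.886]   in present axes [-0.243 11.327  4.888] rows 2.959080129244768
```

Emit:
move_arm(twist=[[0,0,0.004],[0,0,0],[0,0,0],[0,0,0],[0,0,0],[0,0,0],[0,0,0]], slide=[[0,2.83,1.22],[0,2.83,1.22],[0,2.83,1.22],[-0.15,2.84,1.22],[0,0,0],[0,0,0],[0,0,0]], claw=[0.5,0.5,0.5,0.5,0.5,0.5,0.5])

```text
t: 12.57
tool_pos: [540.0, -28.1, 326.0]
ee_rot: [[-0.003, 1.0, 0.011], [0.002, 0.011, -1.0], [-1.0, -0.003, -0.002]]
ft_force: [-0.5, 0.3, -1.5]
opening: 13.3
```

```bash
python3 plan.py 648 -29.3 327 0.5
```

```text
t 12.57 pos [539.971 -28.099 325.965] phi 0.62 open 13.3 ft [-0.493  0.265 -1.495]
turn [ 0.002 -0.002  0.003] rows 0.020869356814107558
slide after turn [-0.104 10.801  0.214]   in present axes [-0.132 10.801  0.237] rows 2.5909128337439618
```

Emit:
move_arm(twist=[[0.002,0,0.003],[0,0,0],[0,0,0],[0,0,0],[0,0,0],[0,0,0],[0,0,0],[0,0,0]], slide=[[-0.1,1.8,0.12],[0,1.8,0.05],[0,1.8,0.02],[0,1.8,0.02],[0,1.8,0],[0,1.8,0],[0,0,0],[0,0,0]], claw=[0.5,0.5,0.5,0.5,0.5,0.5,0.5,0.5])

```text
t: 13.23
tool_pos: [648.3, -28.6, 328.3]
ee_rot: [[0.002, 1.0, 0.01], [0.001, 0.01, -1.0], [-1.0, 0.002, -0.001]]
ft_force: [-0.5, -0.1, -1.5]
opening: 13.6
```

```bash
python3 look.py 7 scene 150 110 150 140; python3 plan.py 648 -29.3 293.7 0.5
```

```text
t 13.33 pos [647.453 -28.906 328.543] phi 0.58 open 13.3 ft [-0.032 -0.001 -1.412]
turn [ 0.001 -0.001 -0.002] rows 0.01571891026405453
slide after turn [3.484 0.054 0.04 ]   in present axes [3.484 0.047 0.043] rows 0.8357089189481142
```

View pics/scene7c.png

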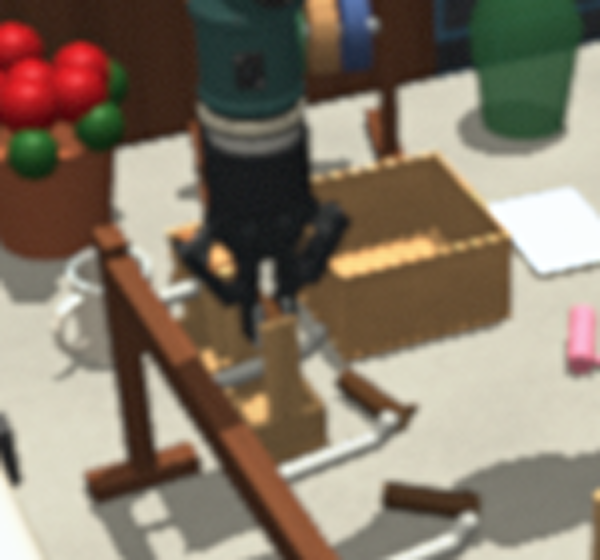

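Peg2 is through the window, with its tip at (320,345). Lowering and releasing.

Emit:
move_arm(twist=[[0,0,0],[0,0,0],[0,0,0],[0,0,0],[0,0,0],[0,0,0],[0,0,0],[0,0,0]], slide=[[1.0,0,0],[1.0,0,0],[0.8,0,0],[0.3,0,0],[0.2,0,0],[0.15,0,0],[0,0,0],[0,0,0]], claw=[0.5,0.5,0.5,0.5,0.5,0.5,0.5,0.5])

```text
t: 14.0
tool_pos: [649.8, -29.5, 295.1]
ee_rot: [[0.006, 1.0, 0.009], [0.001, 0.009, -1.0], [-1.0, 0.006, -0.001]]
ft_force: [0.3, -0.8, -0.6]
opening: 13.4
```

Emit:
move_arm(twist=[[0,0,-0.005],[0,0,0],[0,0,0],[0,0,0],[0,0,0],[0,0,0],[0,0,0]], slide=[[0.2,0,0],[0,0,0],[0,0,0],[0,0,0],[0,0,0],[0,0,0],[0,0,0]], claw=[0.5,0.5,0.5,1.6,2.2,3.2,3.2])

```text
t: 14.58
tool_pos: [649.6, -29.6, 292.8]
ee_rot: [[0.0, 1.0, 0.009], [0.001, 0.009, -1.0], [-1.0, 0.0, -0.001]]
ft_force: [0.0, -0.2, 0.4]
opening: 31.5
```

Emit:
move_arm(twist=[[0,0,0],[0,0,0],[0,0,0],[0,0,0],[0,0,0],[0,0,0]], slide=[[-1,0,0],[-2,0,0],[-3,0,0],[-3,0,0],[0,0,0],[0,0,0]], claw=[3.2,3.2,3.2,3.2,3.2,3.2])

```text
t: 15.08
tool_pos: [650.7, -29.2, 386.1]
ee_rot: [[0.006, 1.0, 0.009], [0.001, 0.009, -1.0], [-1.0, 0.006, -0.001]]
ft_force: [-0.7, -0.4, -0.9]
opening: 31.9
```

```bash
python3 look.py 8 scene 150 110 150 140; python3 plan.py 424.5 125 385 23.7
```

```text
t 15.18 pos [649.098 -29.786 382.772] phi 0.51 open 32.0 ft [ 0.344  0.113 -0.327]
turn [-0.405 -0.001  0.   ] rows 3.237426169848224
slide after turn [ -0.223 -14.344 -23.201]   in present axes [ -0.201 -22.32  -15.68 ] rows 6.541439375974237
```

View pics/scene8c.png

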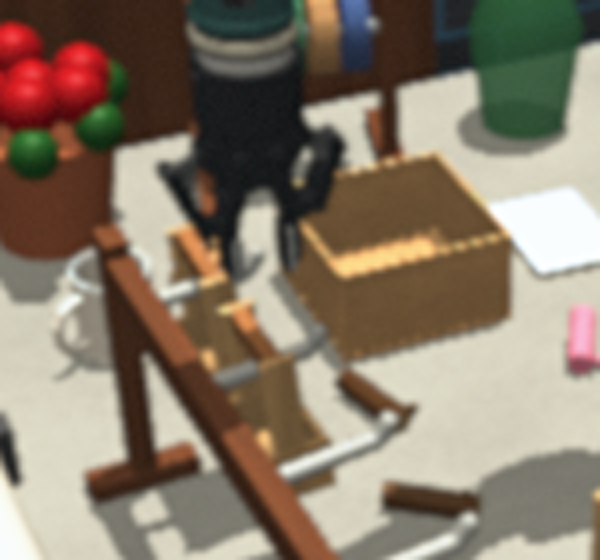

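Emit:
move_arm(twist=[[-0.101,0,0],[-0.101,0,0],[-0.101,0,0],[-0.102,0,0],[0,0,0],[0,0,0],[0,0,0],[0,0,0],[0,0,0],[0,0,0],[0,0,0],[0,0,0]], slide=[[0,0,0],[0,0,0],[0,0,0],[0,0,0],[0,-2.05,-3.31],[0,-2.05,-3.31],[0,-2.05,-3.31],[0,-2.05,-3.31],[0,-2.05,-3.32],[0,-2.05,-3.32],[0,-2.05,-3.32],[0,0,0]], claw=[3.2,3.2,3.2,3.2,3.2,6,6,6,6,6,6,6])

```text
t: 16.18
tool_pos: [417.4, 128.8, 381.7]
ee_rot: [[-0.006, 0.912, 0.411], [-0.001, 0.411, -0.912], [-1.0, -0.006, -0.001]]
ft_force: [0.8, -0.1, -0.3]
opening: 59.9
```

Emit:
move_arm(twist=[[0,0,0],[0,0,0],[0,0,0],[0,0,0],[0,0,0],[0,0,0],[0,0,0]], slide=[[3.5,0,0],[3.5,0,0],[3.5,0,0],[3.5,0,0],[0,0,0],[0,0,0],[0,0,0]], claw=[6,6,6,6,6,6,6])

```text
t: 16.77
tool_pos: [425.3, 125.6, 243.8]
ee_rot: [[0.001, 0.915, 0.403], [0.001, 0.403, -0.915], [-1.0, 0.001, -0.001]]
ft_force: [0.7, -0.4, 0.3]
opening: 60.0
```

```bash
python3 look.py 9 scene 230 130 140 140; python3 plan.py 424.5 124.6 174 23.7
```

```text
t 16.87 pos [426.022 125.717 244.738] phi 23.71 open 60.2 ft [-0.087  1.044  0.198]
turn [ 0.    -0.    -0.004] rows 0.03370163078645941
slide after turn [ 7.074 -0.184  0.041]   in present axes [ 7.073 -0.214  0.043] rows 1.6969648967385846
```

View pics/scene9c.png

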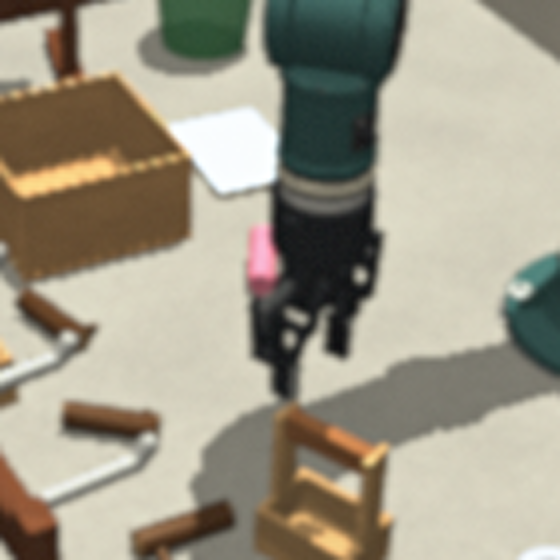

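Emit:
move_arm(twist=[[0,0,-0.003],[0,0,0],[0,0,0],[0,0,0],[0,0,0],[0,0,0],[0,0,0],[0,0,0],[0,0,0],[0,0,0]], slide=[[1.75,-0.18,0.04],[1.75,0,0],[1.75,0,0],[1.75,0,0],[0,0,0],[0,0,0],[0,0,0],[0,0,0],[0,0,0],[0,0,0]], claw=[6,6,6,6,6,0.5,0.5,0.5,0.5,0.5], force=50)

```text
t: 17.7
tool_pos: [423.7, 124.0, 174.0]
ee_rot: [[-0.001, 0.916, 0.402], [-0.0, 0.402, -0.916], [-1.0, -0.001, -0.0]]
ft_force: [-1.5, -1.1, 7.7]
opening: 13.0
```

```bash
python3 plan.py 424.5 124.6 174 23.7
```

```text
t 17.7 pos [423.661 124.013 173.968] phi 23.69 open 13.0 ft [-1.514 -1.141  7.688]
turn [-0.    -0.     0.001] rows 0.007446700301732888
slide after turn [-0.003  0.1   -0.02 ]   in present axes [-0.003  0.1   -0.02 ] rows 0.0245610461187326
```

Emit:
move_arm(twist=[[0,0,0],[0,0,0],[0.101,0,0],[0.101,0,0],[0.101,0,0],[0.102,0,0],[0,0,0],[0,0,0],[0,0,0]], slide=[[-1.5,0,0],[-2.5,0,0],[-3.8,0,0],[-3.8,0,0],[-3.8,0,0],[0,0,0],[0,0,0],[0,0,0],[0,0,0]], claw=[0.5,0.5,0.5,0.5,0.5,0.5,0.5,0.5,0.5])

```text
t: 18.45
tool_pos: [422.4, 123.4, 325.8]
ee_rot: [[-0.006, 1.0, 0.011], [-0.001, 0.011, -1.0], [-1.0, -0.006, 0.001]]
ft_force: [0.4, -0.5, -2.8]
opening: 13.1
```

```bash
python3 plan.py 540 55.7 328 0.5
```

```text
t 18.45 pos [422.422 123.437 325.768] phi 0.65 open 13.1 ft [ 0.406 -0.527 -2.816]
turn [0.003 0.001 0.006] rows 0.04578817805911027
slide after turn [-0.223 11.698  6.876]   in present axes [-0.28  11.679  6.907] rows 3.254492451531282
```

Emit:
move_arm(twist=[[0.003,0,0.004],[0,0,0],[0,0,0],[0,0,0],[0,0,0],[0,0,0],[0,0,0]], slide=[[0,2.92,1.72],[0,2.92,1.72],[0,2.92,1.72],[-0.15,2.92,1.72],[0,0,0],[0,0,0],[0,0,0]], claw=[0.5,0.5,0.5,0.5,0.5,0.5,0.5])

```text
t: 19.03
tool_pos: [539.6, 56.2, 326.6]
ee_rot: [[-0.003, 1.0, 0.007], [0.0, 0.007, -1.0], [-1.0, -0.003, -0.0]]
ft_force: [0.3, -0.2, -1.6]
opening: 13.2
```

```bash
python3 plan.py 648 55.7 327 0.5
```

```text
t 19.03 pos [539.616  56.191 326.568] phi 0.42 open 13.2 ft [ 0.306 -0.221 -1.637]
turn [-0.001 -0.     0.003] rows 0.02717313303770047
slide after turn [-0.043 10.838  0.144]   in present axes [-0.08  10.838  0.128] rows 2.5991843623011657
```

Emit:
move_arm(twist=[[0,0,0.003],[0,0,0],[0,0,0],[0,0,0],[0,0,0],[0,0,0],[0,0,0],[0,0,0]], slide=[[-0.1,1.8,0.06],[0,1.8,0.02],[0,1.8,0.02],[0,1.8,0.02],[0,1.8,0],[0,1.84,0],[0,0,0],[0,0,0]], claw=[0.5,0.5,0.5,0.5,0.5,0.5,0.5,0.5])

```text
t: 19.7
tool_pos: [648.3, 56.7, 328.8]
ee_rot: [[0.002, 1.0, 0.008], [0.0, 0.008, -1.0], [-1.0, 0.002, -0.0]]
ft_force: [-0.2, -0.0, -2.1]
opening: 13.3
```

```bash
python3 look.py 10 scene 150 110 150 140; python3 plan.py 648 55.7 293.7 0.5
```

```text
t 19.8 pos [647.381  56.504 329.072] phi 0.48 open 12.9 ft [-0.548  0.419 -2.759]
turn [-0.     0.    -0.001] rows 0.009798169146155935
slide after turn [3.537 0.061 0.081]   in present axes [3.537 0.057 0.08 ] rows 0.8486039060109575
```

View pics/scene10c.png

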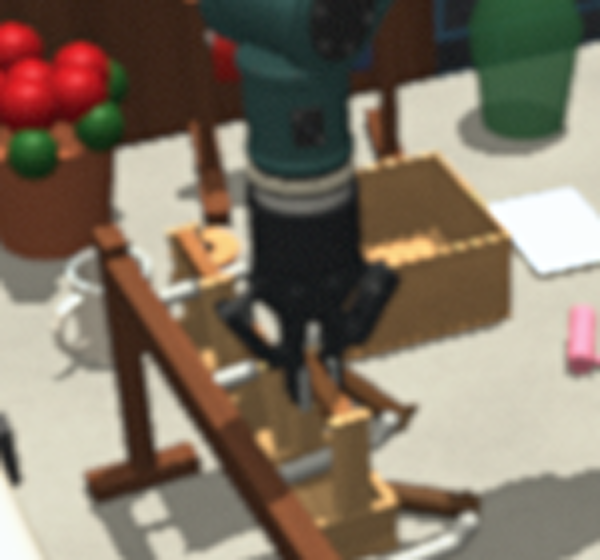

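Peg1's tip shows through the window at (385,430). Lowering and releasing.

Emit:
move_arm(twist=[[0,0,0],[0,0,0],[0,0,0],[0,0,0],[0,0,0],[0,0,-0.004],[0,0,0],[0,0,0]], slide=[[1.0,0,0.08],[1.0,0,0],[0.8,0,0],[0.3,0,0],[0.3,0,0],[0.15,0,0],[0,0,0],[0,0,0]], claw=[0.5,0.5,0.5,0.5,0.5,0.5,0.5,0.5])

```text
t: 20.47
tool_pos: [649.8, 54.9, 294.6]
ee_rot: [[0.001, 1.0, 0.006], [0.0, 0.006, -1.0], [-1.0, 0.001, -0.0]]
ft_force: [-0.2, -0.7, -1.7]
opening: 13.1
```

Emit:
move_arm(twist=[[0,0,0],[0,0,0],[0,0,0],[0,0,0],[0,0,0],[0,0,0],[0,0,0]], slide=[[0.2,0,0],[0,0,0],[0,0,0],[0,0,0],[0,0,0],[0,0,0],[0,0,0]], claw=[0.5,0.5,0.5,1.6,2.2,3.2,3.2])

```text
t: 21.05
tool_pos: [649.5, 54.8, 292.5]
ee_rot: [[0.001, 1.0, 0.006], [-0.0, 0.006, -1.0], [-1.0, 0.001, 0.0]]
ft_force: [0.4, -0.4, -0.1]
opening: 31.8
```

Emit:
move_arm(twist=[[0,0,0],[0,0,0],[0,0,0],[0,0,0],[0,0,0],[0,0,0]], slide=[[-1,0,0],[-2,0,0],[-3,0,0],[-3,0,0],[0,0,0],[0,0,0]], claw=[3.2,3.2,3.2,3.2,3.2,3.2])

```text
t: 21.55
tool_pos: [650.5, 55.5, 385.7]
ee_rot: [[0.006, 1.0, 0.006], [0.001, 0.006, -1.0], [-1.0, 0.006, -0.001]]
ft_force: [0.1, -1.1, -1.2]
opening: 32.1
```

```bash
python3 look.py 11 scene 150 110 200 150
cat > off.py <<'E'
import sys
from fit import *
imgs={n:cv2.imread(f"pics/{n}{sys.argv[1]}.png") for n in("top","scene")}
for uv in sys.argv[2:]:
    k,u,v=uv.split(",")
    if k=="c": P,z,r=CADDY,50,(22,40);g=onplane("top",(float(u),float(v)),60)
    else: P,z,r=OFF,13,(16,24);g=onplane("top",(float(u),float(v)),13)
    q,c=fit(P,imgs,(g[0],g[1],None),z=z,r=r,views=("top",)); print(k,np.r_[q[:2],np.degrees(q[2]),c])
E
python3 off.py 11 c,191,184;  python3 plan.py 583.4 350.5 385 -21.8
```

```text
c [583.4 350.3 -21.7  53.8]
t 21.65 pos [649.01   54.582 382.412] phi 0.34 open 31.8 ft [-0.673  0.009 -0.242]
turn [0.386 0.001 0.   ] rows 3.0916399109872015
slide after turn [ -0.259 -17.081 -25.039]   in present axes [ -0.276  -6.384 -29.63 ] rows 7.2689361613700525
```

View pics/scene11c.png

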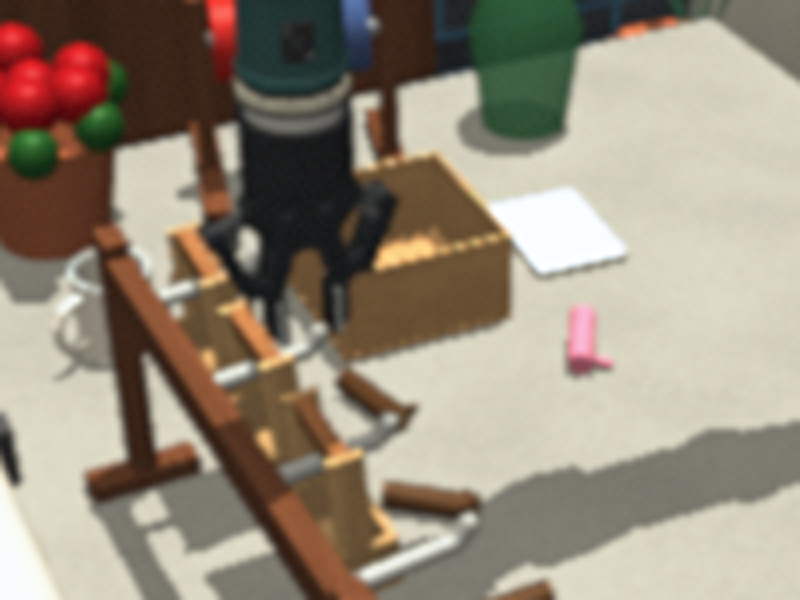

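View pics/top11.png

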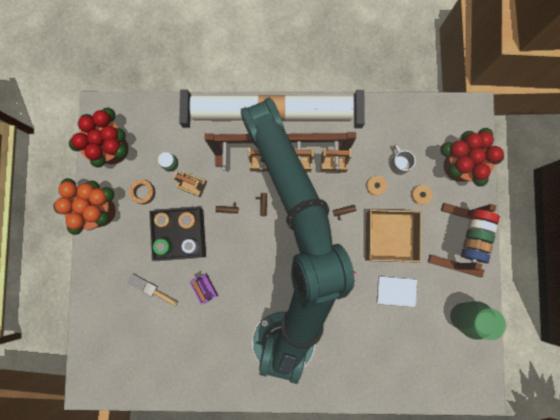

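```bash
python3 plan.py 576 331.8 385 -21.7
```

```text
t 21.65 pos [649.01   54.582 382.412] phi 0.34 open 31.8 ft [-0.673  0.009 -0.242]
turn [0.385 0.001 0.   ] rows 3.0776772773987284
slide after turn [ -0.259 -17.034 -23.058]   in present axes [ -0.274  -7.135 -27.765] rows 6.874871084763917
```

Emit:
move_arm(twist=[[0.096,0,0],[0.096,0,0],[0.096,0,0],[0.097,0,0],[0,0,0],[0,0,0],[0,0,0],[0,0,0],[0,0,0],[0,0,0],[0,0,0],[0,0,0]], slide=[[0,0,0],[0,0,0],[0,0,0],[0,0,0],[0,-2.43,-3.29],[0,-2.43,-3.29],[0,-2.43,-3.29],[0,-2.43,-3.29],[0,-2.43,-3.3],[0,-2.44,-3.3],[0,-2.44,-3.3],[0,0,0]], claw=[3.2,3.2,3.2,3.2,3.2,6,6,6,6,6,6,6])

```text
t: 22.65
tool_pos: [570.2, 343.3, 381.6]
ee_rot: [[-0.005, 0.934, -0.356], [0.008, -0.356, -0.934], [-1.0, -0.007, -0.005]]
ft_force: [-0.2, 1.6, -0.1]
opening: 60.0
```

Emit:
move_arm(twist=[[0,0,0],[0,0,0],[0,0,0],[0,0,0],[0,0,0],[0,0,0],[0,0,0]], slide=[[3.5,0,0],[3.5,0,0],[3.5,0,0],[3.5,0,0],[0,0,0],[0,0,0],[0,0,0]], claw=[6,6,6,6,6,6,6])

```text
t: 23.23
tool_pos: [577.1, 332.5, 243.4]
ee_rot: [[0.001, 0.929, -0.37], [0.001, -0.37, -0.929], [-1.0, 0.001, -0.001]]
ft_force: [0.3, -0.6, 1.1]
opening: 60.1
```

```bash
python3 look.py 12 scene 230 210 150 140; python3 plan.py 576 331.8 174 -21.7
```

```text
t 23.33 pos [577.729 333.07  244.962] phi -21.72 open 60.0 ft [-0.237  0.091  0.958]
turn [-0.    -0.004 -0.003] rows 0.03066976310697173
slide after turn [ 7.096 -0.114  0.182]   in present axes [ 7.095 -0.134  0.209] rows 1.7025051480993851
```

View pics/scene12c.png

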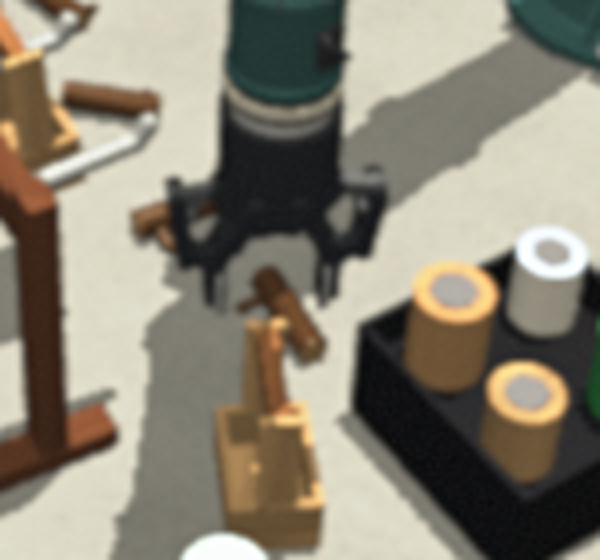

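The fingers straddle caddy0's handle at (265,330) in the crop. I'll go down and grip.

Emit:
move_arm(twist=[[0,-0.003,-0.003],[0,0,0],[0,0,0],[0,0,0],[0,0,0],[0,0,0],[0,0,0],[0,0,0],[0,0,0],[0,0,0]], slide=[[1.75,-0.1,0.15],[1.75,0,0],[1.75,0,0],[1.75,0,0],[0,0,0],[0,0,0],[0,0,0],[0,0,0],[0,0,0],[0,0,0]], claw=[6,6,6,6,6,0.5,0.5,0.5,0.5,0.5], force=50)

```text
t: 24.17
tool_pos: [575.6, 331.6, 174.1]
ee_rot: [[-0.001, 0.929, -0.37], [-0.0, -0.37, -0.929], [-1.0, -0.001, 0.001]]
ft_force: [-0.7, -0.7, 5.4]
opening: 13.3
```

```bash
python3 plan.py 576 331.8 174 -21.7
```

```text
t 24.17 pos [575.557 331.561 174.09 ] phi -21.72 open 13.3 ft [-0.699 -0.737  5.429]
turn [-0.     0.001  0.001] rows 0.008198292459928537
slide after turn [ 0.009  0.032 -0.039]   in present axes [ 0.009  0.032 -0.039] rows 0.012257313066099375
```

Emit:
move_arm(twist=[[0,0,0],[0,0,0],[-0.097,0,0],[-0.097,0,0],[-0.097,0,0],[-0.097,0,0],[0,0,0],[0,0,0],[0,0,0]], slide=[[-1.5,0,0],[-2.5,0,0],[-3.8,0,0],[-3.8,0,0],[-3.8,0,0],[0,0,0],[0,0,0],[0,0,0],[0,0,0]], claw=[0.5,0.5,0.5,0.5,0.5,0.5,0.5,0.5,0.5])

```text
t: 24.92
tool_pos: [574.7, 329.9, 324.5]
ee_rot: [[-0.006, 1.0, 0.007], [-0.004, 0.007, -1.0], [-1.0, -0.006, 0.004]]
ft_force: [0.4, -0.4, -1.3]
opening: 13.2
```

```bash
python3 plan.py 535 180.6 328 0.5
```

```text
t 24.92 pos [574.694 329.936 324.527] phi 0.38 open 13.2 ft [ 0.372 -0.406 -1.291]
turn [-0.002  0.004  0.006] rows 0.051831722847274
slide after turn [-0.347 -4.1   14.898]   in present axes [-0.255 -4.072 14.908] rows 3.7064744402122742
```

Emit:
move_arm(twist=[[-0.002,0.004,0.005],[0,0,0],[0,0,0],[0,0,0],[0,0,0],[0,0,0],[0,0,0]], slide=[[-0.3,-1.02,3.72],[0,-1.02,3.72],[0,-1.02,3.72],[0,-1.03,3.73],[0,0,0],[0,0,0],[0,0,0]], claw=[0.5,0.5,0.5,0.5,0.5,0.5,0.5])

```text
t: 25.5
tool_pos: [535.8, 181.8, 328.3]
ee_rot: [[-0.0, 1.0, 0.01], [0.002, 0.01, -1.0], [-1.0, -0.0, -0.002]]
ft_force: [0.2, 1.2, 0.3]
opening: 13.2
```

```bash
python3 plan.py 648 180.6 327 0.5
```

```text
t 25.5 pos [535.793 181.842 328.268] phi 0.56 open 13.2 ft [0.164 1.182 0.35 ]
turn [ 0.001 -0.002  0.   ] rows 0.018820703373023693
slide after turn [ 0.127 11.219  0.222]   in present axes [ 0.125 11.219  0.234] rows 2.6911458845617764
```

Emit:
move_arm(twist=[[0,-0.002,0],[0,0,0],[0,0,0],[0,0,0],[0,0,0],[0,0,0],[0,0,0],[0,0,0]], slide=[[0,1.87,0.12],[0,1.87,0.05],[0,1.87,0.02],[0,1.87,0],[0,1.87,0],[0,1.87,0],[0,0,0],[0,0,0]], claw=[0.5,0.5,0.5,0.5,0.5,0.5,0.5,0.5])

```text
t: 26.17
tool_pos: [648.9, 183.1, 328.4]
ee_rot: [[0.0, 1.0, 0.012], [0.002, 0.012, -1.0], [-1.0, 0.0, -0.002]]
ft_force: [-0.1, 0.0, -1.4]
opening: 13.0
```

```bash
python3 look.py 13 scene 170 140 150 140; python3 plan.py 648 180.6 293.7 0.5
```

```text
t 26.27 pos [647.34  182.989 328.629] phi 0.76 open 12.9 ft [-0.203 -1.262 -1.234]
turn [ 0.005 -0.001  0.   ] rows 0.03626597086389111
slide after turn [3.493 0.064 0.239]   in present axes [3.493 0.065 0.243] rows 0.8397303148406382
```

View pics/scene13c.png

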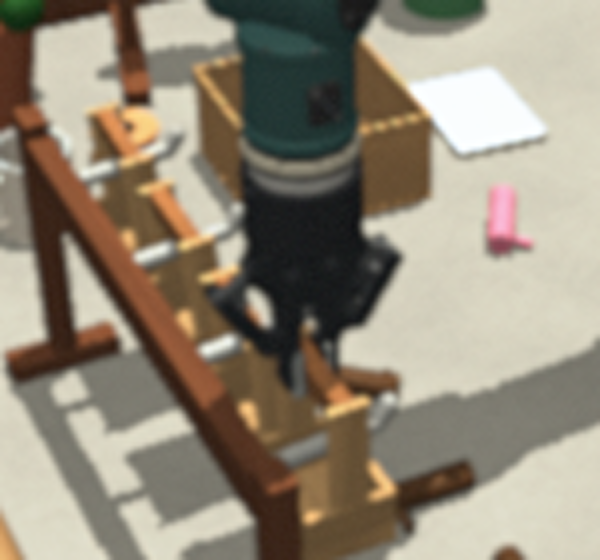

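Emit:
move_arm(twist=[[0.004,0,0],[0,0,0],[0,0,0],[0,0,0],[0,0,0],[0,0,-0.004],[0,0,0],[0,0,0]], slide=[[1.0,0,0.24],[1.0,0,0],[0.8,0,0],[0.3,0,0],[0.3,0,0],[0.1,0,0],[0,0,0],[0,0,0]], claw=[0.5,0.5,0.5,0.5,0.5,0.5,0.5,0.5])

```text
t: 26.93
tool_pos: [648.7, 178.9, 294.6]
ee_rot: [[-0.002, 1.0, 0.007], [0.0, 0.007, -1.0], [-1.0, -0.002, -0.0]]
ft_force: [0.5, 0.3, -0.1]
opening: 13.4
```

Emit:
move_arm(twist=[[0,0,0],[0,0,0],[0,0,0],[0,0,0],[0,0,0],[0,0,0],[0,0,0]], slide=[[0.2,0,0],[0,0,0],[0,0,0],[0,0,0],[0,0,0],[0,0,0],[0,0,0]], claw=[0.5,0.5,0.5,1.6,2.2,3.2,3.2])

```text
t: 27.52
tool_pos: [648.3, 178.8, 292.2]
ee_rot: [[-0.003, 1.0, 0.007], [0.0, 0.007, -1.0], [-1.0, -0.003, -0.0]]
ft_force: [-0.2, 0.3, -0.0]
opening: 32.1
```

Emit:
move_arm(twist=[[0,0,0],[0,0,0],[0,0,0],[0,0,0],[0,0,0],[0,0,0]], slide=[[-1,0,0],[-2,0,0],[-3,0,0],[-3,0,0],[0,0,0],[0,0,0]], claw=[3.2,3.2,3.2,3.2,3.2,3.2])

```text
t: 28.02
tool_pos: [649.6, 179.7, 385.7]
ee_rot: [[0.003, 1.0, 0.007], [0.002, 0.007, -1.0], [-1.0, 0.003, -0.002]]
ft_force: [-0.0, 0.1, -1.2]
opening: 32.0
```

```bash
python3 look.py 14 scene 150 140 200 150; python3 plan.py 480 217 385 0.5; python3 off.py 14 o,227,209 o,264,204
```

```text
t 28.12 pos [648.318 178.511 382.269] phi 0.4 open 31.7 ft [-0.153 -0.018 -0.8  ]
turn [-0.002  0.     0.003] rows 0.023404992263799485
slide after turn [ -0.273 -16.798  -3.996]   in present axes [ -0.225 -16.805  -3.967] rows 4.141100588859471
o [488.8 216.2 270.3  42.8]
o [493.   32.7 360.4 267.1]
```

View pics/scene14c.png

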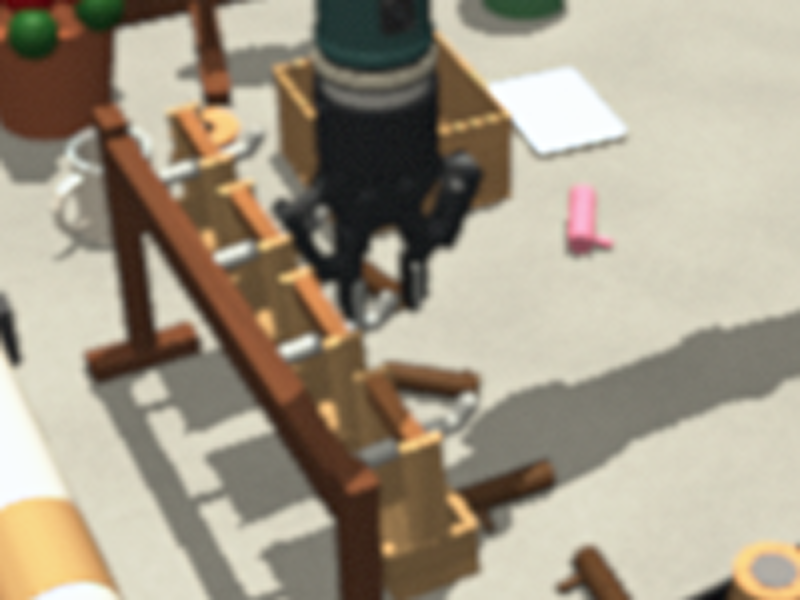

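View pics/top14.png

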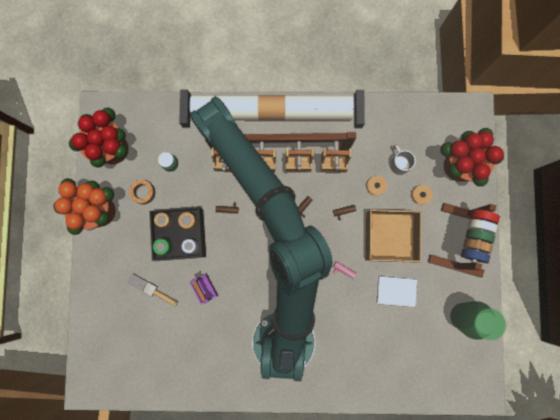

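All four caddies hang on the pegs, with all pegs through the windows (scene crop, peg0 tip at (465,405)). Next are the offcuts, starting with the one at top (227,209).

```bash
python3 plan.py 488.8 219 382 0.3
python3 - <<'E'
from h import *
W=cloud("top",np.load("pics/top0.npy"))
for uv in [(206,212),(206,225),(203,215),(369,236),(420,236),(392,211),(392,261)]: print(uv,W[uv[1],uv[0]])
E
```

```text
t 28.12 pos [648.318 178.511 382.269] phi 0.4 open 31.7 ft [-0.153 -0.018 -0.8  ]
turn [0.002 0.    0.003] rows 0.023399806027225273
slide after turn [  0.027 -15.93   -4.132]   in present axes [  0.072 -15.923  -4.161] rows 3.9466725110871397
(206, 212) [478.6 295.2   0.6]
(206, 225) [429.4 294.2   0.4]
(203, 215) [467.3 306.6  -0.6]
(369, 236) [ 386.2 -301.2   94.8]
(420, 236) [ 387.2 -480.    97.6]
(392, 211) [ 474.9 -382.3  101.2]
(392, 261) [ 298.7 -379.7   99.8]
```

Emit:
move_arm(twist=[[0,0,0.002],[0,0,0],[0,0,0],[0,0,0],[0,0,0],[0,0,0],[0,0,0],[0,0,0],[0,0,0],[0,0,0],[0,0,0]], slide=[[0,-3.2,-0.83],[0,-3.2,-0.83],[0,-3.2,-0.83],[0,-3.2,-0.83],[0,-3.15,-0.82],[0,0,0],[3.5,0,0],[3.5,0,0],[3.5,0,0],[3.5,0,0],[3.5,0,0]], claw=[3.2,3.2,5,5,5,5,5,5,5,5,5])

```text
t: 29.03
tool_pos: [488.1, 218.3, 205.1]
ee_rot: [[-0.002, 1.0, 0.007], [-0.001, 0.007, -1.0], [-1.0, -0.002, 0.001]]
ft_force: [1.1, -0.8, 0.5]
opening: 49.8
```

Emit:
move_arm(twist=[[0,0,0],[0,0,0],[0,0,0],[0,0,0]], slide=[[3.0,0,0],[2.5,0,0],[0,0,0],[0,0,0]], claw=[5,5,5,5])

```text
t: 29.37
tool_pos: [487.6, 218.5, 150.9]
ee_rot: [[-0.005, 1.0, 0.008], [-0.002, 0.008, -1.0], [-1.0, -0.005, 0.002]]
ft_force: [-0.5, -0.3, 0.3]
opening: 50.1
```

```bash
python3 look.py 15 scene 230 210 150 140; python3 plan.py 488.8 219 75 0.3;python3 off.py 15 o,227,209 o,303,206 o,344,210
```

```text
t 29.47 pos [489.18  219.537 153.343] phi 0.41 open 50.0 ft [0.632 0.489 0.13 ]
turn [ 0.002 -0.001 -0.   ] rows 0.015520022970901947
slide after turn [ 7.834 -0.038  0.053]   in present axes [ 7.834 -0.042  0.061] rows 1.8787982695624796
o [426.8 170.2 357.4 238.7]
o [503.1 -68.3 137.4  35.9]
o [ 487.9 -223.   106.3   37.7]
```

View pics/scene15c.png

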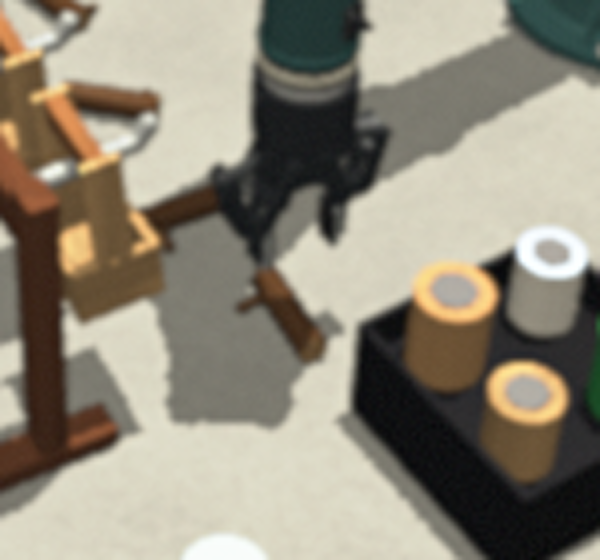

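View pics/top15.png

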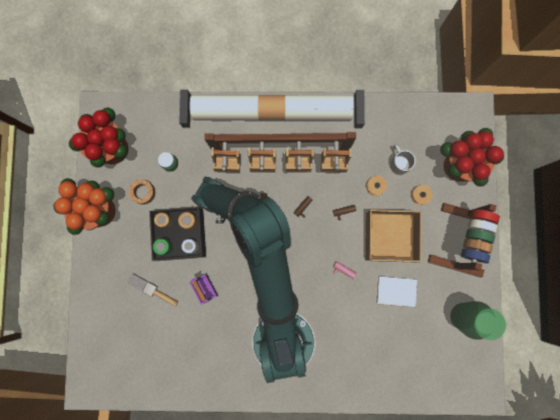

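Run:
```python
from h import *
print(proj("scene",[488.8,216.2,13]),proj("scene",[489,219,88]),proj("scene",[489-25,219,88]),proj("scene",[489+25,219,88]))
```

```text
[301.4 287.9] [303.  270.8] [310.3 268.1] [295.5 273.6]
```

Predicted (301,288) against observed (302,289), so the offcut hasn't moved and the gripper is over it. Descend and grip.

Emit:
move_arm(twist=[[0,0,0],[0,0,0],[0,0,0],[0,0,0],[0,0,0],[0,0,0],[0,0,0],[0,0,0],[0,0,0],[0,0,0]], slide=[[2.4,0,0],[2.4,0,0],[1.8,0,0],[1.2,0,0],[0,0,0],[0,0,0],[0,0,0],[0,0,0],[0,0,0],[0,0,0]], claw=[5,5,5,5,5,5,1.5,1.5,1.5,1.5], force=40)

```text
t: 30.3
tool_pos: [489.6, 219.6, 76.3]
ee_rot: [[0.002, 1.0, 0.007], [0.002, 0.007, -1.0], [-1.0, 0.002, -0.002]]
ft_force: [-0.7, -0.6, 5.7]
opening: 25.2
```

```bash
python3 plan.py 488.8 219 75 0.3
```

```text
t 30.3 pos [489.621 219.565  76.282] phi 0.38 open 25.2 ft [-0.667 -0.583  5.699]
turn [ 0.001 -0.002 -0.002] rows 0.017953290042257142
slide after turn [ 0.128 -0.082  0.056]   in present axes [ 0.128 -0.083  0.056] rows 0.03892791266947616
```

Emit:
move_arm(twist=[[0,0,0],[0,0,0],[0,0,0],[0,0,0],[0,0,0],[0,0,0],[0,0,0]], slide=[[-1.5,0,0],[-3.5,0,0],[-3.5,0,0],[-3.5,0,0],[-3.5,0,0],[-3,0,0],[0,0,0]], claw=[1.5,1.5,1.5,1.5,1.5,1.5,1.5])

```text
t: 30.88
tool_pos: [491.4, 221.1, 266.2]
ee_rot: [[0.011, 1.0, 0.007], [0.006, 0.007, -1.0], [-1.0, 0.011, -0.005]]
ft_force: [0.9, 0.2, -0.8]
opening: 24.6
```

```bash
python3 plan.py 386 -390 260 0.3
```

```text
t 30.88 pos [491.366 221.068 266.248] phi 0.38 open 24.6 ft [ 0.914  0.249 -0.803]
turn [ 0.001 -0.005 -0.011] rows 0.08849742484541359
slide after turn [  0.625 -10.856  61.051]   in present axes [  0.171 -10.947  61.038] rows 14.87091766721525
```

Emit:
move_arm(twist=[[0,-0.003,-0.008],[0,0,0],[0,0,0],[0,0,0],[0,0,0],[0,0,0],[0,0,0],[0,0,0],[0,0,0],[0,0,0],[0,0,0],[0,0,0]], slide=[[0,-0.68,3.82],[0,-0.68,3.82],[0,-0.68,3.82],[0,-0.68,3.82],[0,-0.68,3.82],[0,-0.68,3.82],[0,-0.68,3.82],[0,-0.68,3.82],[0,-0.68,3.82],[0,-0.68,3.82],[0,-0.68,3.82],[0,-0.68,3.82]], claw=[1.5,1.5,1.5,1.5,1.5,1.5,1.5,1.5,1.5,1.5,1.5,1.5])

```text
t: 31.88
tool_pos: [409.3, -241.7, 261.6]
ee_rot: [[-0.008, 1.0, 0.007], [-0.004, 0.007, -1.0], [-1.0, -0.008, 0.003]]
ft_force: [1.4, 0.1, 0.4]
opening: 24.5
```

```bash
python3 plan.py 386 -390 220 0.3
```

```text
t 31.88 pos [ 409.286 -241.665  261.645] phi 0.39 open 24.5 ft [1.429 0.135 0.373]
turn [0.002 0.003 0.008] rows 0.06608227375543708
slide after turn [ 4.164 -2.406 14.821]   in present axes [ 4.236 -2.395 14.803] rows 3.736681950706819
```

Emit:
move_arm(twist=[[0,0,0],[0,0,0],[0,0,0],[0,0,0],[0,0,0],[0,0,0]], slide=[[0,-0.6,3.7],[0,-0.6,3.7],[0,-0.6,3.7],[0,-0.3,1.5],[0,0,0],[0,0,0]], claw=[1.5,1.5,1.5,1.5,1.5,1.5])

```text
t: 32.38
tool_pos: [389.5, -366.7, 261.8]
ee_rot: [[-0.009, 1.0, 0.004], [-0.003, 0.004, -1.0], [-1.0, -0.009, 0.003]]
ft_force: [-0.4, -0.6, -0.2]
opening: 24.9
```

```bash
python3 plan.py 386 -390 112 0.3
```

```text
t 32.38 pos [ 389.453 -366.734  261.76 ] phi 0.24 open 24.9 ft [-0.373 -0.605 -0.232]
turn [-0.001  0.003  0.009] rows 0.06973733616446104
slide after turn [14.976 -0.357  2.325]   in present axes [14.984 -0.224  2.286] rows 3.6353872728409
```

Emit:
move_arm(twist=[[0,0,0.006],[0,0,0],[0,0,0],[0,0,0],[0,0,0],[0,0,0],[0,0,0],[0,0,0],[0,0,0],[0,0,0]], slide=[[0,-0.3,2.3],[0,0,0],[3.7,0,0],[3.7,0,0],[3.7,0,0],[3.7,0,0],[0,0,0],[0,0,0],[0,0,0],[0,0,0]], claw=[1.5,1.5,1.5,1.5,1.5,1.5,1.5,1.5,4,5])

```text
t: 33.22
tool_pos: [388.7, -389.7, 116.5]
ee_rot: [[0.001, 1.0, 0.008], [-0.005, 0.008, -1.0], [-1.0, 0.001, 0.005]]
ft_force: [0.6, -0.1, -0.6]
opening: 47.8
```

Emit:
move_arm(twist=[[0,0,0],[0,0,0],[0,0,0],[0,0,0],[0,0,0],[0,0,0],[0,0,0]], slide=[[0,0,0],[-2.5,0,0],[-3.5,0,0],[-3.5,0,0],[-3.5,0,0],[-1,0,0],[0,0,0]], claw=[5,5,5,5,5,5,5])

```text
t: 33.8
tool_pos: [389.1, -390.4, 258.7]
ee_rot: [[0.004, 1.0, 0.006], [-0.01, 0.006, -1.0], [-1.0, 0.004, 0.01]]
ft_force: [1.1, -0.3, -0.4]
opening: 49.9
```

```bash
python3 look.py 16 scene 200 130 150 140; python3 off.py 16 o,303,206 o,344,210 o,264,204; python3 plan.py 488 -224 250 16
```

```text
o [503.8 -68.3 141.3  38.1]
o [ 488.5 -223.   105.    38.5]
o [507.7  79.1 360.6  40.4]
t 33.9 pos [ 386.943 -389.175  254.541] phi 0.37 open 50.2 ft [-0.749  0.28   0.593]
turn [-0.273  0.004  0.003] rows 2.182876121324086
slide after turn [  0.454  14.267 -13.092]   in present axes [  0.363  10.212 -16.454] rows 4.6448620527501125
```

View pics/scene16.png

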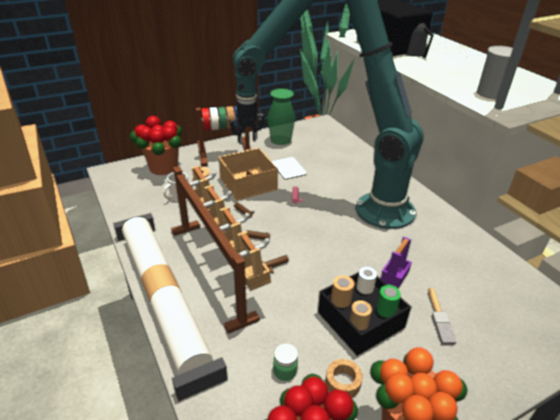

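View pics/top16c.png

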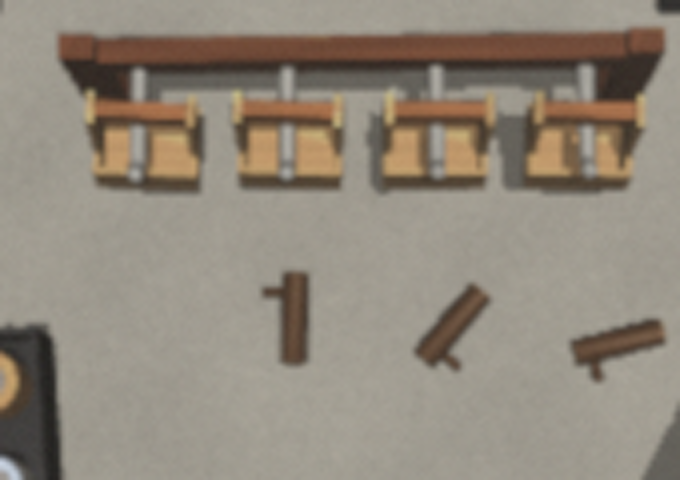

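```bash
python3 plan.py 489.3 -226 250 15
```

```text
t 33.9 pos [ 386.943 -389.175  254.541] phi 0.37 open 50.2 ft [-0.749  0.28   0.593]
turn [-0.255  0.004  0.003] rows 2.043250043704928
slide after turn [  0.454  14.11  -13.112]   in present axes [  0.363  10.341 -16.254] rows 4.620515241580696
```

Emit:
move_arm(twist=[[-0.085,0,0],[-0.085,0,0],[-0.085,0,0],[0,0.003,0.002],[0,0,0],[0,0,0],[0,0,0],[0,0,0],[0,0,0],[0,0,0],[0,0,0]], slide=[[0,0,0],[0,0,0],[0,0,0],[0,2.82,-2.62],[0,2.82,-2.62],[0,2.82,-2.62],[0,2.82,-2.62],[0,2.82,-2.62],[0,0,0],[0,0,0],[0,0,0]], claw=[5,5,5,5,5,5,5,5,5,5,5])

```text
t: 34.82
tool_pos: [488.5, -225.9, 252.1]
ee_rot: [[-0.005, 0.966, 0.26], [0.001, 0.26, -0.966], [-1.0, -0.005, -0.003]]
ft_force: [-0.6, -0.7, -0.3]
opening: 49.7
```

```bash
python3 plan.py 489.3 -226 75 15
```

```text
t 34.82 pos [ 488.549 -225.901  252.099] phi 15.06 open 49.7 ft [-0.617 -0.725 -0.281]
turn [ 0.001 -0.003  0.005] rows 0.03619124699236285
slide after turn [17.71   0.07   0.029]   in present axes [17.709  0.15   0.077] rows 4.247016076421393
```

Emit:
move_arm(twist=[[0,0,0.004],[0,0,0],[0,0,0],[0,0,0],[0,0,0],[0,0,0],[0,0,0],[0,0,0],[0,0,0],[0,0,0],[0,0,0],[0,0,0]], slide=[[3.5,0,0],[3.5,0,0],[3.5,0,0],[3,0,0],[2.5,0,0],[1.6,0,0],[0,0,0],[0,0,0],[0,0,0],[0,0,0],[0,0,0],[0,0,0]], claw=[5,5,5,5,5,5,5,5,1.5,1.5,1.5,1.5])

```text
t: 35.82
tool_pos: [490.4, -226.5, 79.0]
ee_rot: [[0.004, 0.966, 0.258], [0.0, 0.258, -0.966], [-1.0, 0.004, 0.001]]
ft_force: [-0.8, -0.3, 3.5]
opening: 24.2
```

```bash
python3 plan.py 489.3 -226 75 15
```

```text
t 35.82 pos [ 490.409 -226.471   78.988] phi 14.97 open 24.2 ft [-0.782 -0.283  3.538]
turn [-0.     0.001 -0.004] rows 0.033682881078978696
slide after turn [ 0.399 -0.095 -0.074]   in present axes [ 0.398 -0.097 -0.074] rows 0.09990213729712175
```

Emit:
move_arm(twist=[[0,0,0],[0,0,0],[0,0,0],[0,0,0],[0,0,0],[0,0,0]], slide=[[-1.5,0,0],[-3.5,0,0],[-3.5,0,0],[-3.5,0,0],[-2.5,0,0],[0,0,0]], claw=[1.5,1.5,1.5,1.5,1.5,1.5])

```text
t: 36.32
tool_pos: [492.4, -226.5, 228.3]
ee_rot: [[0.012, 0.966, 0.259], [-0.002, 0.259, -0.966], [-1.0, 0.011, 0.006]]
ft_force: [0.5, -0.9, 0.5]
opening: 24.2
```

```bash
python3 plan.py 380 -392 220 15
```

```text
t 36.32 pos [ 492.439 -226.537  228.254] phi 15.0 open 24.2 ft [ 0.452 -0.942  0.489]
turn [-0.     0.006 -0.011] rows 0.09025057652463303
slide after turn [  0.825 -15.143  13.072]   in present axes [  0.727 -15.152  13.068] rows 4.801468533716763
```

Emit:
move_arm(twist=[[0,0,-0.007],[0,0,0],[0,0,0],[0,0,0],[0,0,0],[0,0,0],[0,0,0],[0,0,0]], slide=[[0,-3.03,2.61],[0,-3.03,2.61],[0,-3.03,2.61],[0,-3.03,2.61],[0,-3.03,2.61],[0,0,0],[0,0,0],[0,0,0]], claw=[1.5,1.5,1.5,1.5,1.5,1.5,1.5,1.5])

```text
t: 36.98
tool_pos: [377.0, -390.9, 222.8]
ee_rot: [[-0.004, 0.966, 0.259], [0.001, 0.259, -0.966], [-1.0, -0.004, -0.002]]
ft_force: [0.5, 0.1, -0.3]
opening: 24.5
```

```bash
python3 plan.py 380 -392 125 15
```

```text
t 36.98 pos [ 376.984 -390.89   222.808] phi 14.98 open 24.5 ft [ 0.504  0.095 -0.335]
turn [-0.    -0.002  0.004] rows 0.02983888650895601
slide after turn [9.781 0.263 0.185]   in present axes [9.779 0.299 0.2  ] rows 2.346787537075085
```

Emit:
move_arm(twist=[[0,0,0.004],[0,0,0],[0,0,0],[0,0,0],[0,0,0],[0,0,0],[0,0,0],[0,0,0]], slide=[[2.5,0.2,0.2],[3,0,0],[2.5,0,0],[1.5,0,0],[0,0,0],[0,0,0],[0,0,0],[0,0,0]], claw=[1.5,1.5,1.5,1.5,1.5,1.5,4,5])

```text
t: 37.65
tool_pos: [380.5, -392.3, 129.3]
ee_rot: [[0.001, 0.966, 0.26], [-0.0, 0.26, -0.966], [-1.0, 0.001, 0.001]]
ft_force: [-0.6, 0.2, -0.1]
opening: 47.9
```

Emit:
move_arm(twist=[[0,0,0],[0,0,0],[0,0,0],[0,0,0],[0,0,0],[0,0,0],[0,0,0]], slide=[[0,0,0],[-2.5,0,0],[-3.5,0,0],[-3.5,0,0],[-3.5,0,0],[0,0,0],[0,0,0]], claw=[5,5,5,5,5,5,5])

```text
t: 38.23
tool_pos: [380.4, -393.6, 260.9]
ee_rot: [[0.004, 0.966, 0.258], [-0.004, 0.258, -0.966], [-1.0, 0.002, 0.005]]
ft_force: [-0.3, 0.7, -1.0]
opening: 50.2
```

```bash
python3 look.py 17; python3 off.py 17 o,303,206 o,264,204; python3 plan.py 503 -68 250 50
```

```text
o [503.2 -69.1 139.3  38.1]
o [507.7  79.1 360.6  40.8]
t 38.33 pos [ 378.693 -392.639  257.955] phi 14.98 open 49.9 ft [-0.535  0.531  0.476]
turn [-0.611 -0.001  0.001] rows 4.88915026755346
slide after turn [  0.796  32.859 -11.345]   in present axes [  0.801  20.402 -28.145] rows 8.338501015907056
```

View pics/top17.png

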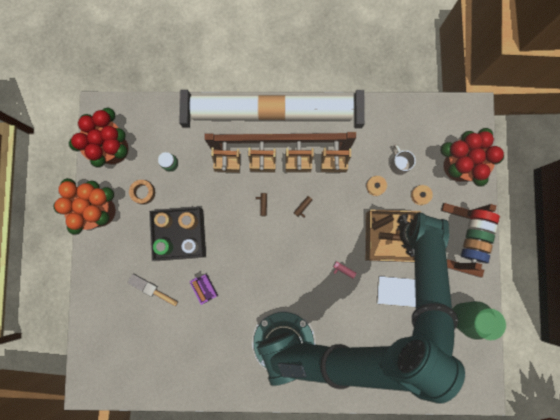

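```bash
python3 plan.py 505.5 -71 250 49.5
```

```text
t 38.33 pos [ 378.693 -392.639  257.955] phi 14.98 open 49.9 ft [-0.535  0.531  0.476]
turn [-0.602 -0.001  0.001] rows 4.819337109467734
slide after turn [  0.796  32.693 -11.246]   in present axes [  0.801  20.566 -27.791] rows 8.293168418314519
```

Emit:
move_arm(twist=[[-0.12,0,0],[-0.12,0,0],[-0.12,0,0],[-0.121,0,0],[-0.121,0,0],[0,0,0],[0,0,0],[0,0,0],[0,0,0],[0,0,0],[0,0,0],[0,0,0]], slide=[[0,0,0],[0,0,0],[0,0,0],[0,0,0],[0,0,0],[0.1,3.63,-1.25],[0.1,3.63,-1.25],[0.1,3.63,-1.25],[0.1,3.63,-1.25],[0.1,3.63,-1.25],[0.1,3.63,-1.25],[0.1,3.63,-1.25]], claw=[5,5,5,5,5,5,5,5,5,5,5,5])

```text
t: 39.33
tool_pos: [477.1, -141.0, 249.6]
ee_rot: [[-0.004, 0.65, 0.76], [0.002, 0.76, -0.65], [-1.0, -0.001, -0.004]]
ft_force: [-0.9, 0.3, -0.2]
opening: 50.3
```

Emit:
move_arm(twist=[[0,0,0],[0,0,0],[0,0,0],[0,0,0],[0,0,0]], slide=[[0,3.63,-1.25],[0,3.63,-1.25],[0,0,0],[0,0,0],[0,0,0]], claw=[5,5,5,5,5])

```text
t: 39.75
tool_pos: [505.0, -71.4, 249.9]
ee_rot: [[-0.004, 0.649, 0.761], [0.001, 0.761, -0.649], [-1.0, -0.002, -0.003]]
ft_force: [-0.3, 0.2, -0.1]
opening: 50.1
```

```bash
python3 plan.py 505.5 -71 75 49.5
```

```text
t 39.75 pos [505.019 -71.435 249.898] phi 49.56 open 50.1 ft [-0.328  0.247 -0.143]
turn [ 0.001 -0.003  0.002] rows 0.0269598219442671
slide after turn [17.49   0.064  0.008]   in present axes [17.49   0.1    0.067] rows 4.194228760284059
```

Emit:
move_arm(twist=[[0,-0.002,0.002],[0,0,0],[0,0,0],[0,0,0],[0,0,0],[0,0,0],[0,0,0],[0,0,0],[0,0,0],[0,0,0],[0,0,0],[0,0,0]], slide=[[3.5,0,0],[3.5,0,0],[3.5,0,0],[3,0,0],[2.5,0,0],[1.7,0,0],[0,0,0],[0,0,0],[0,0,0],[0,0,0],[0,0,0],[0,0,0]], claw=[5,5,5,5,5,5,5,5,1.5,1.5,1.5,1.5])

```text
t: 40.75
tool_pos: [506.5, -71.5, 74.8]
ee_rot: [[0.003, 0.65, 0.76], [0.001, 0.76, -0.65], [-1.0, 0.003, 0.002]]
ft_force: [0.2, 0.7, 0.0]
opening: 24.3
```

Emit:
move_arm(twist=[[0,0,0],[0,0,0],[0,0,0],[0,0,0],[0,0,0],[0,0,0]], slide=[[-1.5,0,0],[-3.5,0,0],[-3.5,0,0],[-3.5,0,0],[-3,0,0],[0,0,0]], claw=[1.5,1.5,1.5,1.5,1.5,1.5])

```text
t: 41.25
tool_pos: [508.9, -70.8, 229.7]
ee_rot: [[0.013, 0.65, 0.76], [0.0, 0.76, -0.65], [-1.0, 0.008, 0.01]]
ft_force: [1.8, 0.2, 0.3]
opening: 24.5
```

```bash
python3 plan.py 390 -388 235 49.5
```

```text
t 41.25 pos [508.907 -70.762 229.71 ] phi 49.49 open 24.5 ft [1.85  0.181 0.334]
turn [-0.     0.01  -0.008] rows 0.07816149438176567
slide after turn [ -0.529 -31.845  11.561]   in present axes [ -0.684 -31.838  11.572] rows 8.125445752012777
```

Emit:
move_arm(twist=[[0,0.007,-0.006],[0,0,0],[0,0,0],[0,0,0],[0,0,0],[0,0,0],[0,0,0],[0,0,0],[0,0,0],[0,0,0],[0,0,0],[0,0,0]], slide=[[0,-3.54,1.28],[0,-3.54,1.28],[0,-3.54,1.28],[0,-3.54,1.28],[0,-3.54,1.28],[0,-3.54,1.28],[0,-3.54,1.28],[0,-3.54,1.29],[0,-3.54,1.29],[0,0,0],[0,0,0],[0,0,0]], claw=[1.5,1.5,1.5,1.5,1.5,1.5,1.5,1.5,1.5,1.5,1.5,1.5])

```text
t: 42.25
tool_pos: [386.6, -388.0, 224.3]
ee_rot: [[-0.007, 0.65, 0.76], [0.002, 0.76, -0.65], [-1.0, -0.003, -0.006]]
ft_force: [0.8, -0.0, -0.1]
opening: 24.6
```

```bash
python3 plan.py 390 -388 130 49.5; python3 look.py 18 scene 200 130 150 140
```

```text
t 42.25 pos [ 386.642 -387.967  224.321] phi 49.49 open 24.6 ft [ 0.759 -0.013 -0.058]
turn [-0.    -0.006  0.003] rows 0.051418269864119834
slide after turn [9.432 0.216 0.257]   in present axes [9.43  0.244 0.318] rows 2.263328053205724
```

View pics/scene18c.png

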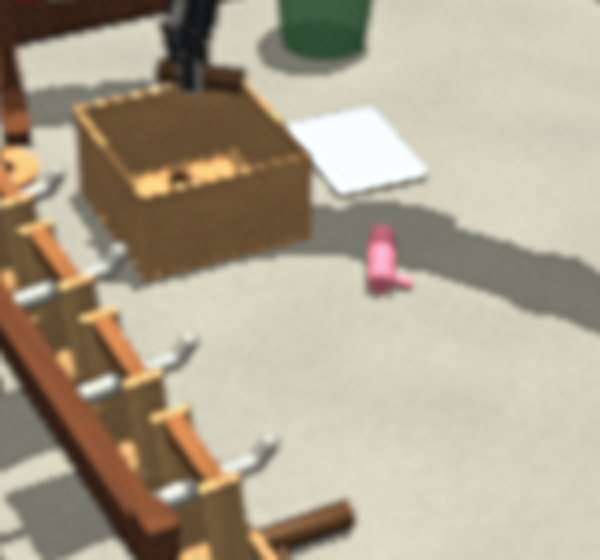

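Emit:
move_arm(twist=[[0,-0.005,0.003],[0,0,0],[0,0,0],[0,0,0],[0,0,0],[0,0,0],[0,0,0],[0,0,0]], slide=[[2.5,0,0.3],[3,0,0],[2,0,0],[1,0,0],[0,0,0],[0,0,0],[0,0,0],[0,0,0]], claw=[1.5,1.5,1.5,1.5,1.5,1.5,4,5])

```text
t: 43.02
tool_pos: [390.0, -390.6, 141.0]
ee_rot: [[0.001, 0.649, 0.761], [-0.002, 0.761, -0.649], [-1.0, -0.0, 0.002]]
ft_force: [-0.0, -0.5, -0.3]
opening: 47.8
```

Emit:
move_arm(twist=[[0,0,0],[0,0,0],[0,0,0],[0,0,0],[0,0,0],[0,0,0],[0,0,0]], slide=[[0,0,0],[-2.5,0,0],[-3.5,0,0],[-3.5,0,0],[-3,0,0],[0,0,0],[0,0,0]], claw=[5,5,5,5,5,5,5])

```text
t: 43.6
tool_pos: [390.0, -391.1, 267.2]
ee_rot: [[0.003, 0.65, 0.76], [-0.004, 0.76, -0.65], [-1.0, -0.001, 0.005]]
ft_force: [-1.0, -0.4, -0.9]
opening: 50.2
```

```bash
python3 look.py 19; python3 off.py 19  o,264,204; python3 plan.py 505 79 250 90
```

```text
o [507.7  79.1 360.6  40.7]
t 43.7 pos [ 388.361 -390.397  264.445] phi 49.48 open 50.0 ft [ 0.16   0.03  -0.488]
turn [-0.707 -0.002  0.001] rows 5.6580264393648
slide after turn [ 1.444 46.94  11.664]   in present axes [  1.413  43.262 -21.631] rows 11.604008111574936
```

View pics/top19.png

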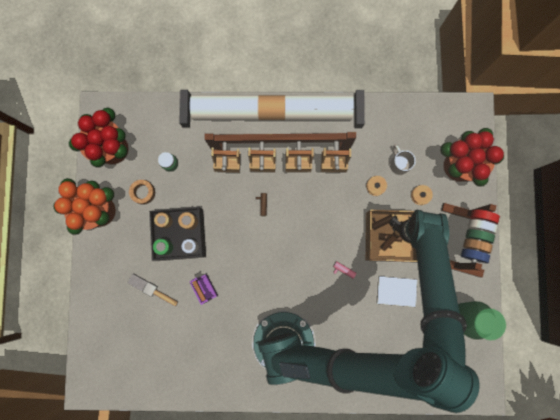

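```bash
python3 plan.py 504.7 79 250 90.6
```

```text
t 43.7 pos [ 388.361 -390.397  264.445] phi 49.48 open 50.0 ft [ 0.16   0.03  -0.488]
turn [-0.718 -0.002  0.001] rows 5.7418022154706065
slide after turn [ 1.444 46.815 12.125]   in present axes [  1.413  43.242 -21.654] rows 11.602276075003866
```

Emit:
move_arm(twist=[[-0.119,0,0],[-0.119,0,0],[-0.12,0,0],[-0.12,0,0],[-0.12,0,0],[-0.12,0,0],[0,0,0]], slide=[[0,0,0],[0,0,0],[0,0,0],[0,0,0],[0,0,0],[0,0,0],[0,0,0]], claw=[5,5,5,5,5,5,5])

```text
t: 44.28
tool_pos: [388.1, -390.0, 262.7]
ee_rot: [[-0.003, -0.013, 1.0], [0.003, 1.0, 0.013], [-1.0, 0.003, -0.003]]
ft_force: [-0.4, 0.2, 0.5]
opening: 49.9
```

```bash
python3 plan.py 504.7 79 250 90.6
```

```text
t 44.28 pos [ 388.098 -390.027  262.696] phi 90.76 open 49.9 ft [-0.437  0.179  0.527]
turn [ 0.003 -0.003 -0.003] rows 0.026837553651685674
slide after turn [ 1.27  46.778 12.151]   in present axes [ 1.389 46.739 12.287] rows 11.594006947994869
```

Emit:
move_arm(twist=[[0.003,-0.002,-0.002],[0,0,0],[0,0,0],[0,0,0],[0,0,0],[0,0,0],[0,0,0],[0,0,0],[0,0,0],[0,0,0],[0,0,0],[0,0,0]], slide=[[0.1,3.9,1.01],[0.1,3.9,1.01],[0.1,3.9,1.01],[0.1,3.9,1.01],[0.1,3.9,1.01],[0.1,3.9,1.01],[0.1,3.9,1.01],[0.1,3.9,1.01],[0.1,3.9,1.01],[0.1,3.9,1.01],[0.1,3.9,1.02],[0.1,3.88,1.02]], claw=[5,5,5,5,5,5,5,5,5,5,5,5])

```text
t: 45.28
tool_pos: [506.1, 80.1, 250.9]
ee_rot: [[-0.001, -0.005, 1.0], [-0.003, 1.0, 0.005], [-1.0, -0.003, -0.001]]
ft_force: [-0.0, -0.7, 0.7]
opening: 49.9
```

Emit:
move_arm(twist=[[0,0,0],[0,0,0],[0,0,0]], slide=[[0,0,0],[0,0,0],[0,0,0]], claw=[5,5,5])

```text
t: 45.53
tool_pos: [505.8, 78.1, 251.0]
ee_rot: [[-0.001, -0.007, 1.0], [-0.003, 1.0, 0.007], [-1.0, -0.003, -0.001]]
ft_force: [0.5, -0.2, -0.6]
opening: 50.0
```

```bash
python3 look.py 20 scene 210 150 150 140; python3 plan.py 504.7 79 75 90.6
```

```text
t 45.63 pos [505.873  76.458 251.038] phi 90.28 open 50.1 ft [-0.132 -0.564  0.584]
turn [-0.006 -0.001  0.004] rows 0.04459765668503639
slide after turn [17.604  0.255 -0.115]   in present axes [17.603  0.318 -0.097] rows 4.2220608924424345
```

View pics/scene20c.png

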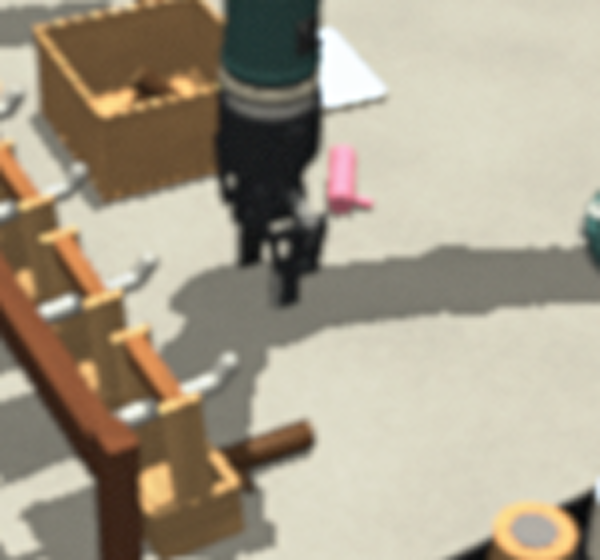

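The last offcut lies where it was measured, scene crop (275,445). Descend and grip.

Emit:
move_arm(twist=[[-0.005,0,0.003],[0,0,0],[0,0,0],[0,0,0],[0,0,0],[0,0,0],[0,0,0],[0,0,0],[0,0,0],[0,0,0],[0,0,0],[0,0,0]], slide=[[3.5,0.25,-0.1],[3.5,0,0],[3.5,0,0],[3,0,0],[2.5,0,0],[1.6,0,0],[0,0,0],[0,0,0],[0,0,0],[0,0,0],[0,0,0],[0,0,0]], claw=[5,5,5,5,5,5,5,5,1.5,1.5,1.5,1.5])

```text
t: 46.63
tool_pos: [506.4, 80.7, 77.3]
ee_rot: [[0.003, -0.012, 1.0], [0.001, 1.0, 0.012], [-1.0, 0.001, 0.003]]
ft_force: [-0.9, -1.3, 7.5]
opening: 24.5
```

Emit:
move_arm(twist=[[0,0,0],[0,0,0],[0,0,0],[0,0,0],[0,0,0],[0,0,0],[0,0,0]], slide=[[-1.5,0,0],[-3.5,0,0],[-3.5,0,0],[-3.5,0,0],[-3.5,0,0],[0,0,0],[0,0,0]], claw=[1.5,1.5,1.5,1.5,1.5,1.5,1.5])

```text
t: 47.22
tool_pos: [506.6, 81.1, 233.3]
ee_rot: [[0.006, -0.013, 1.0], [0.001, 1.0, 0.013], [-1.0, 0.001, 0.006]]
ft_force: [-0.6, 0.0, -1.1]
opening: 24.2
```

```bash
python3 plan.py 392 -385 240 90.6
```

```text
t 47.22 pos [506.574  81.051 233.343] phi 90.72 open 24.2 ft [-0.561  0.021 -1.096]
turn [ 0.002  0.006 -0.001] rows 0.0506884753870474
slide after turn [ -0.666 -46.483 -11.945]   in present axes [ -0.806 -46.456 -12.04 ] rows 11.510166356335077
```

Emit:
move_arm(twist=[[0,0.004,0],[0,0,0],[0,0,0],[0,0,0],[0,0,0],[0,0,0],[0,0,0],[0,0,0],[0,0,0],[0,0,0],[0,0,0],[0,0,0]], slide=[[-0.06,-3.87,-1.0],[-0.06,-3.87,-1.0],[-0.06,-3.87,-1.0],[-0.06,-3.87,-1.0],[-0.06,-3.87,-1.0],[-0.06,-3.87,-1.0],[-0.06,-3.87,-1.0],[-0.06,-3.87,-1.0],[-0.06,-3.87,-1.0],[-0.06,-3.87,-1.0],[0,-3.87,-1.0],[0,-3.87,-1.0]], claw=[1.5,1.5,1.5,1.5,1.5,1.5,1.5,1.5,1.5,1.5,1.5,1.5])

```text
t: 48.22
tool_pos: [389.7, -386.7, 235.4]
ee_rot: [[-0.005, -0.013, 1.0], [0.002, 1.0, 0.013], [-1.0, 0.002, -0.005]]
ft_force: [0.6, 0.6, -0.6]
opening: 24.4
```

Emit:
move_arm(twist=[[0,0,0],[0,0,0],[0,0,0]], slide=[[0,0,0],[0,0,0],[0,0,0]], claw=[1.5,1.5,1.5])

```text
t: 48.47
tool_pos: [391.0, -384.4, 235.7]
ee_rot: [[-0.004, -0.013, 1.0], [0.003, 1.0, 0.013], [-1.0, 0.003, -0.004]]
ft_force: [0.6, -0.1, 0.2]
opening: 24.4
```

```bash
python3 plan.py 390 -385 142 90.6
```

```text
t 48.47 pos [ 391.041 -384.362  235.658] phi 90.75 open 24.4 ft [ 0.572 -0.088  0.207]
turn [ 0.003 -0.004 -0.003] rows 0.034037481451168916
slide after turn [ 9.366 -0.063 -0.105]   in present axes [ 9.366 -0.092 -0.065] rows 2.2461908715727725
```

Emit:
move_arm(twist=[[0,0,0],[0,0,0],[0,0,0],[0,0,0],[0,0,0],[0,0,0],[0,0,0],[0,0,0],[0,0,0]], slide=[[2.5,0,0],[3,0,0],[2,0,0],[1.3,0,0],[0,0,0],[0,0,0],[0,0,0],[0,0,0],[0,0,0]], claw=[1.5,1.5,1.5,1.5,1.5,1.5,3,4,5])

```text
t: 49.22
tool_pos: [392.2, -385.1, 149.9]
ee_rot: [[-0.001, -0.014, 1.0], [-0.0, 1.0, 0.014], [-1.0, -0.0, -0.001]]
ft_force: [-0.2, 0.1, 0.4]
opening: 49.7
```

Emit:
move_arm(twist=[[0,0,0],[0,0,0],[0,0,0],[0,0,0],[0,0,0],[0,0,0],[0,0,0],[0,0,0],[0,0,0]], slide=[[0,0,0],[-2.5,0,0],[-3.5,0,0],[-3.5,0,0],[-3.5,0,0],[0,-3,-1],[0,-3,-1],[0,-3,-1],[0,0,0]], claw=[5,5,5,5,5,5,5,5,5])

```text
t: 49.97
tool_pos: [359.2, -483.4, 278.6]
ee_rot: [[-0.005, -0.002, 1.0], [-0.004, 1.0, 0.002], [-1.0, -0.004, -0.005]]
ft_force: [-0.6, -1.0, -1.4]
opening: 50.0
```

```bash
python3 look.py 21 top 340 195 120 80
cat > hang.py <<'E'
import sys
from fit import *
img={n:cv2.imread(f"pics/{n}{sys.argv[1]}.png") for n in("top","scene")}
# hung caddies: pose box with z shift 119, search x,y,yaw, tilt is checked by residual
for k,(x,y) in enumerate([(648.3,201),(649.4,76),(650.6,-49),(651.7,-174)]):
    for n in("top",):
        best=None
        for tilt in np.radians(np.arange(-12,13,2)):
            c,s=np.cos(tilt),np.sin(tilt)
            P=[np.c_[c*p[:,0]+s*(p[:,2]-106),p[:,1],-s*p[:,0]+c*(p[:,2]-106)+225] for p in CADDY]
            u,v=proj(n,[x,y,180]);R=20;u0,v0=int(u-R),int(v-8);m=soft(img[n],35,85)[v0:v0+26,u0:u0+2*R]
            def cost(q): return np.abs(render(n,P,q[0]*10,q[1]*10,0.01,u0,v0,2*R,26)-m).sum()
            o=minimize(cost,[x/10-.5,y/10],method="Nelder-Mead",options=dict(xatol=.02,fatol=.05,initial_simplex=[[x/10-2,y/10],[x/10+1,y/10],[x/10,y/10+1]]))
            if best is None or o.fun<best[0]: best=(o.fun,np.degrees(tilt),o.x*10)
        print("peg",k,n,"cost",best[0],"tilt",best[1],"bar xy",best[2])
E
python3 hang.py 21
```

```text
peg 0 top cost 122.40549019607843 tilt 12.000000000000002 bar xy [664.4 203.2]
peg 1 top cost 91.47529411764705 tilt 4.0 bar xy [651.4  76.3]
peg 2 top cost 85.72666666666666 tilt 4.0 bar xy [652.3 -48.8]
peg 3 top cost 96.2556862745098 tilt 4.0 bar xy [ 652.4 -173.3]
```

View pics/top21.png

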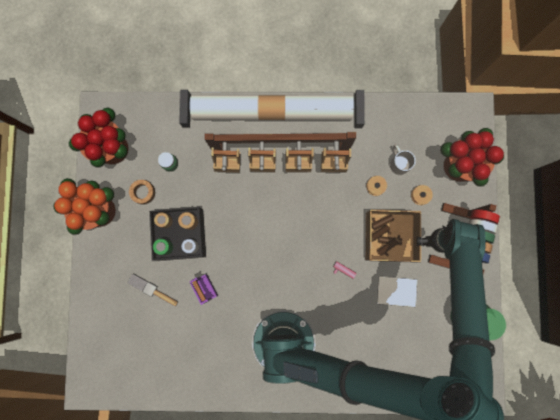

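View pics/top21c.png

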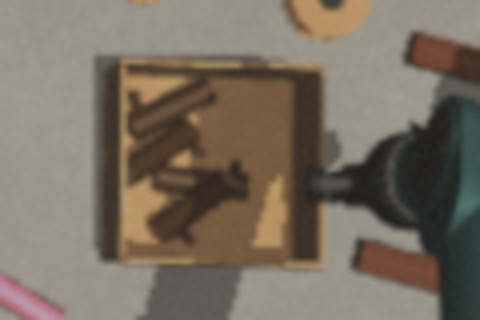

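View pics/scene21c.png

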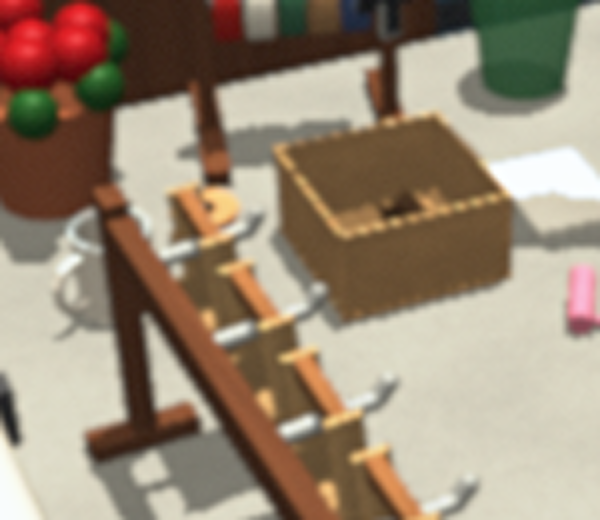

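All four offcuts lie in the carton, top crop (130–250, 85–245), and all four caddies hang. One stability check between earlier and present pictures, then I hand in.

Run:
```python
from fit import *
p,_=manip.grab_frame("top"); cv2.imwrite("pics/top22.png",p)
a=cv2.imread("pics/top16.png").astype(int)
b0=cv2.imread("pics/top0.png").astype(int)
print("stand region mean diff since t=33.9:",np.abs(p.astype(int)-a)[140:175,205:360].mean())
for n,(u,v) in dict(spool=(377,185),spool2=(422,195),jar=(167,160),mug=(403,160),twine=(142,191),purple=(204,289),pink=(345,270)).items():
    print(n,"diff since start",np.abs(p.astype(int)-b0)[v-9:v+10,u-9:u+10].mean())
s=manip.get_state(); print(s['t'],np.array(s['ft_force']),np.abs(s['joint_vel']).max())
```

```text
stand region mean diff since t=33.9: 5.174869431643625
spool diff since start 3.1791320406278856
spool2 diff since start 3.257617728531856
jar diff since start 3.2825484764542936
mug diff since start 3.1514312096029546
twine diff since start 2.8107109879963064
purple diff since start 2.399815327793167
pink diff since start 49.199445983379505
50.1167 [ 0.8 -1.   0.9] 0.027220931629920914
```

Run:
```python
import cv2,numpy as np
r=[cv2.resize(cv2.imread(f"pics/top{k}.png")[130:180,200:365],None,fx=4.5,fy=4.5,interpolation=cv2.INTER_CUBIC) for k in(16,22)]
cv2.imwrite("pics/cmp.png",np.vstack(r))
```

```text
(no output)
```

View pics/cmp.png

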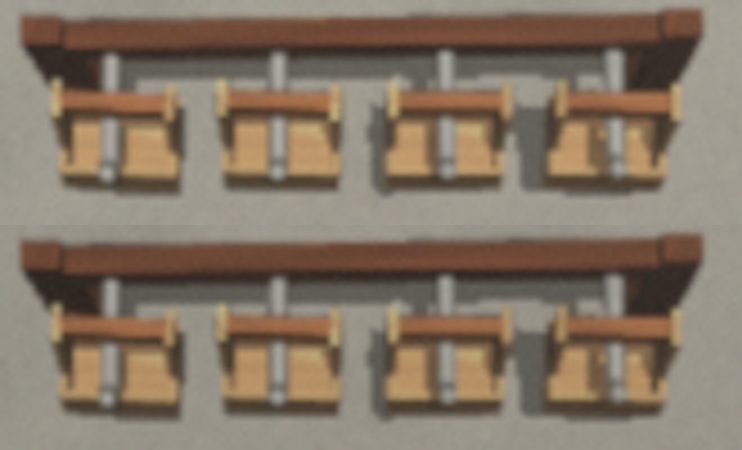

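The earlier and present views match: the four caddies hang at rest with the pegs over the trays through the windows. Handing in.

```bash
python3 -c "
from plant import manip
print(manip.job_done())"
```

```text
the job is handed in; nothing more can be done
None
```

I hung all four pale caddies on the stand, one to a peg, and then put all four dark brown offcuts in the carton. I handed the job in at about 50 s.

- **Caddies:** each peg passes through its window, and the caddies looked the same in pictures taken about 16 s apart. The tilt estimate from the top camera was a rough 4° on pegs 1–3, about what the 6° slope of the pegs would give. It failed on peg0, reading 12° with a poor fit, probably because the post is in view; by eye that caddy hangs like the others.
- **Offcuts:** all four show inside the carton in the last top picture. None looked disturbed when I came to pick it up.
- **Other things on the bench:** the spools, jar, mug, twine and purple look-alike match the first picture. The pink look-alike's pixel check disagreed, most likely because the arm's shadow covered it at the start. It is within about a pixel of where it began, and I did not reach for it.
- **Forces:** wrist readings at the end of each move stayed under about 8 N. At hand-in the gripper was clear above the carton and touching nothing.

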